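# Sort two stone cores and index the good one to the lamp

### The arm

A 6-joint arm with a two-finger parallel gripper is mounted at the origin on the work surface. World frame = base frame: x ahead of the robot, y to its left, z up, the work surface at z = 0. Lengths are in m, angles in rad, forces in N, time in s.
With the tool pointing down it reaches from about 0.35 to 0.85 m from the base axis. Payload 8.1 kg.
Tool frame: the origin (TCP) lies on the centre line of the jaws, within the pads' length; the fingertips stand robot.finger_overhang ahead of it and the grasp point (between the pads) lies 5 mm behind it (robot.finger_overhang is the distance from the TCP to the fingertips, in m); z points along the fingers, y is the direction in which the jaws open and shut (so a half turn about z gives the same grasp; the last joint's range is limited). The gripper opens to 93 mm and grips with 3 to 60 N. Pads are 15 mm wide; open, the fingers measure 128 mm over their backs; the gripper's body (75 mm by 188 mm) begins 65 mm behind the grasp point.
Start: joints at [1.163, 0.13, 1.488, -0, 1.523, -0.085], TCP at [0.19, 0.569, 0.199] pointing down, gripper open.
Joint ranges: [-2.96, 2.96], [-0.89, 2.26], [0.02, 2.5], [-1.34, 4.48], [0, 2.73], [-2.66, 2.66]. Speed limits (rad/s): [2.39, 2.39, 2.79, 3.14, 3.14, 3.14].

### API

Orientations are given as a rotation vector (axis times angle).
In Python, from plant import robot gives the robot as it stands. The module is installed in compiled form; this text tells all that it offers.
- The arm moves only by the tool carry_out, never from a script. Its argument "commands" is a list that holds one entry, the list of rows, each a list of 4 numbers: the shift along the tool's x, y, z in cm, then the turn about the tool's z in degrees. In form: [[[tx, ty, tz, roll], ...]]. A call has 1 to 20 rows; each row shifts and turns the commanded pose from where the row before left it, along the tool's axes as they then stand; what a row does not reach is not made up. A row lasts 1/12 s, in which the tool goes at most 41.7 mm and 7.16 degrees, less where a joint would pass 70% of its speed; a pose out of reach is approached as far as the arm can. A call is refused whole if a number of a shift passes 4.17 or a number of a turn 7.16, either way. A call with a gripper value outside its range is refused whole. "claw" is the finger opening in cm, from 0 to 9.3, set as the call begins (left out, the last holds). The fingers move at their own pace and stop on an object; "grip_force" is the grip in N (left out, the last holds). Time passes only in rows, so rows that do not move let the fingers close. It gives the time, the measured TCP pose, the force and the opening at its end, in the units of the state.
- robot.read_state(): the state, without advancing time (a new reading comes with each control period).
- robot.read_camera(name): name is "scene" or "top" or "wrist"; returns the picture (400x640x3 uint8, red, green, blue); there is no depth.
- robot.camera_params(name): a dict with "mtx" (3x3 intrinsics, pixels), "R" (3x3) and "t" (3): a world point X has camera coordinates R X + t. Camera axes: x right, y down, z forward; pixel columns grow to the right and rows downward; lengths in m; the calibration is good to about 2 mm. The wrist camera is an equidistant fisheye: a pixel r from the principal point sees the ray r / f radians off the axis. A picture is of the moment at which its call begins: read the wrist's pose just before it. camera_params takes no time and is no camera call; for the wrist camera it gives the pose at the moment of the call.
- robot.close_job(): hands the job in, once; it reports no verdict.
The state is a dict: "t": time; "q": joint angles; "dq": joint speeds; "joint_torque": joint torques, N m; "tool_pos": TCP position; "orientation": TCP orientation; "force": force on the tool from outside, world axes, zero at the start; "wrist_torque": the same for the moment, N m; "opening": finger opening in m.
Only numpy, scipy, OpenCV 4.12 (cv2) and the standard library are available. Lean on these libraries where they do the work, as an engineer would, in place of code of your own. Each camera call takes 0.05 s, during which the arm holds its last target.

### The job

Sort the two drilled stone cores by the black tag on top: stand the one with the round tag in the nest on the dividing plate and the one with the straight bar tag in the nest of the wooden reject block, leaving the loose things around them alone. Then grip the black bar knob in the middle of the plate and turn it clockwise (seen from above) from its home stop, feeling the clicks, to the third click, without going on past it. The plate springs back if released, so finish while still holding the knob steady at the third click.

Things in the scene. Friction and masses are not known exactly. Their poses are not given: they have to be found in the camera images.
- core_round: Loose pale stone core, an upright cylinder 36 mm in diameter and 60 mm tall, about 0.16 kg, with a black round tag (25 mm disc) on its top face: the good one. Stands on the table at the start; either core may be the nearer one. Origin: centre of its underside, z up along the core.
- core_bar: Loose pale stone core of the same size, 36 mm in diameter and 60 mm tall, about 0.16 kg, with a black straight bar tag (33 x 7 mm) on its top face: the reject. Origin: centre of its underside, z up along the core.
- stand: Fixed stand, origin on the table under the turning axis; placed and yawed anew each time. Carries a round aluminium dividing plate, 216 mm across, top 50 mm above the table, 18 dark rim dots. A steel pointer (53 mm high) stands on its +x side, 122 mm from the axis; a light bar (85 mm high) 145 mm from the axis, 120 degrees anticlockwise of +x, which the nest faces at the third click.
- plate_nest (a point): Centre of the inner floor of the nest on the dividing plate, 54 mm above the table and 80 mm from the turning axis; turns with the plate. At home it lies on the stand's -x side. The nest is an open grey round cup, 46 mm inside, 54 mm outside, its rim 12 mm above this floor.
- reject_block: Fixed wooden block 100 x 100 x 12 mm with the reject nest on top. Origin: centre of its underside on the table.
- reject_nest (a point): Centre of the inner floor of the reject nest, 16 mm above the table; an open grey round cup, 46 mm inside, 54 mm outside, its rim 12 mm above this floor.
- knob: Black bar knob on a column on the plate's turning axis, turning with the plate. Its bar is 50 mm long along its own x axis, 14 mm thick along its own y axis (the way to grip it), its sides 96 to 136 mm above the table, over a round skirt 48 mm in diameter. Origin on the axis, 90 mm above the table, z up. At home its -x axis points to the plate's nest and its axes are the stand's.
- knob_grip (a point): Point on the turning axis in the middle of the knob's bar, 117 mm above the table: where to pinch it from above, across the 14 mm. Axes as the knob's.
- divider (a joint): Angle of the plate and knob, rad: 0 at the home stop, growing clockwise seen from above (range 0 to 1.6). Clicks every 20 degrees: 0.349, 0.698, third 1.047, fourth 1.396. A return spring (0.07 N m at home, 0.10 N m at the third click) pulls it home when let go; the clicks add a ripple of 0.055 N m, so turning takes up to about 0.17 N m.
- fragment: Bystander: loose stone fragment about 90 x 110 x 38 mm, 0.8 kg. Leave it alone. Origin: under its middle.
- jar: Bystander: jar 60 mm in diameter, 75 mm tall. Leave it alone. Origin: centre of its underside.
- brush: Bystander: brush lying on the table. Leave it alone. Origin: under its middle.

How it is judged:
By the outcome, as a careful person would: the job done as asked, in the order asked, and still so for the second after the job is handed in, while the arm keeps its last pose, push and grip.
It also fails if it takes over 69 s, if anything falls off the work surface, if the arm or the gripper's body presses on something with over 40 N, if the wrist force passes 120 N, or if a joint passes its speed limit or range.

## Working session

There is one attempt and no reset: what is moved stays moved. The work goes in short steps, Python scripts to look and compute and a tool call to move; the robot and the scene stay as the last step left them, time stands still between calls to the robot, and variables do not carry over. Pictures are saved under pics/ and viewed, and the job is handed in when it is done.

Besides the shell and the picture viewer there is one more tool, called after ">>>" as name(argument=value, ...) on one line, values as JSON. carry_out: Moves the arm, as the interface text tells. Its arguments: {"type":"object","properties":{"commands":{"type":"array","items":{"type":"array","items":{"type":"array","items":{"type":"number"}}}},"claw":{"type":"number"},"grip_force":{"type":"number"}},"required":["commands"]}

```bash
mkdir -p pics
cat > h.py <<'E'
import numpy as np, cv2
from plant import robot
from scipy.spatial.transform import Rotation as Rn
def px2w(name,u,v,z,p=None):
    p=p or robot.camera_params(name); K=np.array(p['mtx']);R=np.array(p['R']);t=np.array(p['t'])
    d=np.array([(u-K[0,2])/K[0,0],(v-K[1,2])/K[1,1],1.0])
    if name=='wrist':
        th=np.hypot(d[0],d[1]); s=np.sin(th)/max(th,1e-9); d=np.array([d[0]*s,d[1]*s,np.cos(th)])
    C=-R.T@t; w=R.T@d
    return C+w*(z-C[2])/w[2]
def w2px(name,X,p=None):
    p=p or robot.camera_params(name); K=np.array(p['mtx']);R=np.array(p['R']);t=np.array(p['t'])
    c=R@np.array(X)+t
    if name=='wrist':
        r=np.hypot(c[0],c[1]); th=np.arctan2(r,c[2]); a=c[:2]/max(r,1e-9)*th
    else: a=c[:2]/c[2]
    return K[0,0]*a[0]+K[0,2],K[1,1]*a[1]+K[1,2]
def snap(name,fn):
    im=np.array(robot.read_camera(name)); cv2.imwrite('pics/'+fn,im[:,:,::-1]); return im
E
python3 - <<'E'
from h import *
s=robot.read_state();print(s, robot.finger_overhang)
for n in ['top','scene','wrist']:
    print(n,{k:np.round(v,3).tolist() for k,v in robot.camera_params(n).items()}); snap(n,n+'0.png')
E
```

```text
{'t': 0.0, 'q': array([ 1.16259977e+00,  1.31155518e-01,  1.48926082e+00, -3.43432319e-06,
        1.52298612e+00, -8.54199907e-02]), 'dq': array([ 0.00169948,  0.00010053, -0.00119544,  0.00176644,  0.00108333,
       -0.00144538]), 'joint_torque': array([ 1.25577313e-03, -5.59816968e+01, -4.91786599e+01,  7.69870891e-02,
        3.53394309e-02, -1.36239610e-04]), 'tool_pos': array([0.19007583, 0.56847165, 0.19840098]), 'orientation': array([-5.04747169e-01, -3.10033386e+00,  2.75760932e-03]), 'force': array([ 1.20775516,  0.04989111, -0.00924037]), 'wrist_torque': array([-0.00048957,  0.02175963, -0.05682525]), 'opening': 0.09294892546592114} 0.014
top {'mtx': [[423.601, 0.0, 317.039], [0.0, 423.601, 204.108], [0.0, 0.0, 1.0]], 'R': [[0.025, -0.999, -0.032], [-0.996, -0.022, -0.085], [0.084, 0.034, -0.996]], 't': [0.002, 0.579, 1.032]}
scene {'mtx': [[459.245, 0.0, 314.463], [0.0, 459.245, 206.445], [0.0, 0.0, 1.0]], 'R': [[-0.32, 0.947, -0.013], [0.557, 0.177, -0.812], [-0.767, -0.267, -0.584]], 't': [0.206, -0.259, 1.628]}
wrist {'mtx': [[309.707, 0.0, 312.896], [0.0, 309.707, 203.425], [0.0, 0.0, 1.0]], 'R': [[0.319, 0.948, -0.001], [0.904, -0.303, 0.302], [0.286, -0.097, -0.953]], 't': [-0.599, -0.034, 0.393]}
```

View pics/top0.png

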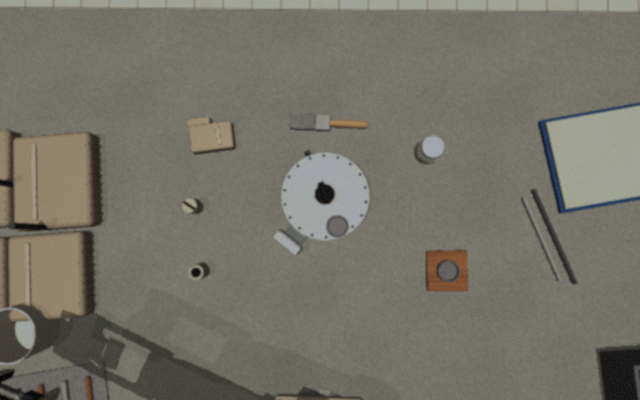

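View pics/scene0.png

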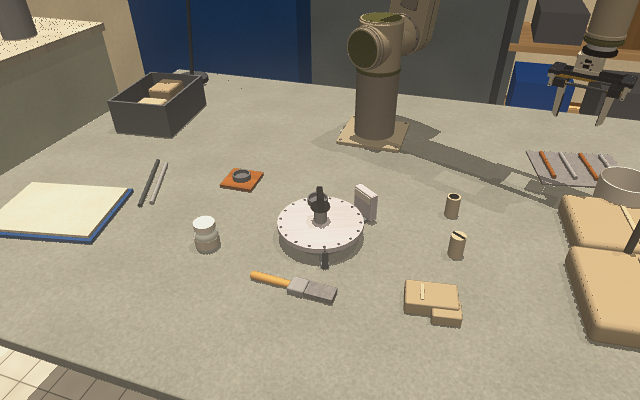

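View pics/wrist0.png

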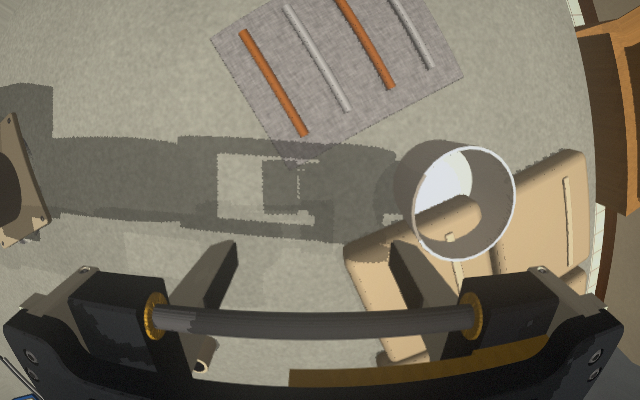

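The top view shows the bar core near (191,206), the round core near (198,271), the plate at about (325,196), its nest near (337,226), and the reject nest near (447,271). I'll enlarge these.

Run:
```python
import cv2,numpy as np
im=cv2.imread('pics/top0.png')
a=cv2.resize(im[180:300,160:235],None,fx=5,fy=5,interpolation=cv2.INTER_CUBIC)
b=cv2.resize(im[240:300,415:480],None,fx=6,fy=6,interpolation=cv2.INTER_CUBIC)
c=cv2.resize(im[140:260,270:380],None,fx=5,fy=5,interpolation=cv2.INTER_CUBIC)
cv2.imwrite('pics/ca.png',a);cv2.imwrite('pics/cb.png',b);cv2.imwrite('pics/cc.png',c)
```

```text
(no output)
```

View pics/ca.png

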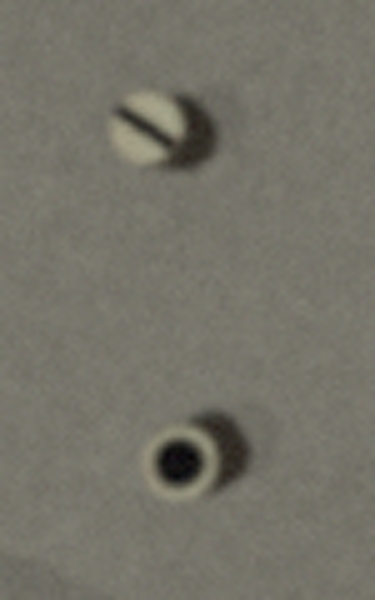

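View pics/cb.png

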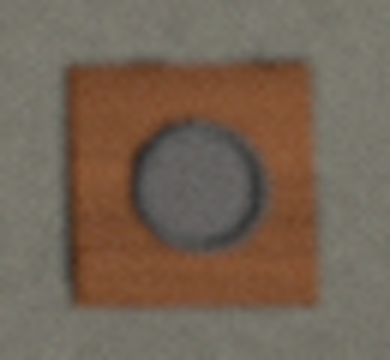

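View pics/cc.png

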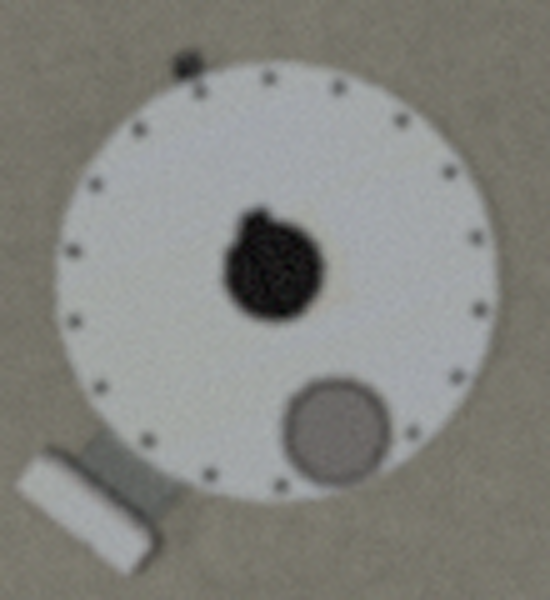

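Run:
```python
from h import *
for n,c,s,o,z in [('bar',(148,128),5,(160,180),.06),('round',(180,461),5,(160,180),.06),('rej',(200.5,185.5),6,(415,240),.028),('rejblk',(193,184),6,(415,240),.012),('plate',(277,281.5),5,(270,140),.05),('nest',(337,431),5,(270,140),.066),('pointer',(189,66),5,(270,140),.053),('light',(85,508),5,(270,140),.085)]:
    u=[o[i]+(c[i]+.5)/s-.5 for i in (0,1)]
    w=px2w('top',*u,z); print(n,np.round(u,1),np.round(w,4))
    if n=='plate':P=w
    elif n in('nest','pointer','light'): d=w-P; print('  r',np.hypot(d[0],d[1]),'ang',np.degrees(np.arctan2(d[1],d[0])))
```

```text
bar [189.2 205.2] [0.5659 0.3252 0.06  ]
round [195.6 271.8] [0.4061 0.3016 0.06  ]
rej [448.  270.5] [ 0.4232 -0.307   0.028 ]
rejblk [446.8 270.2] [ 0.4227 -0.3083  0.012 ]
plate [325.  195.9] [ 0.5967 -0.0044  0.05  ]
nest [337.  225.8] [ 0.5241 -0.0349  0.066 ]
  r 0.07875696257591072 ang -157.2466803554497
pointer [307.4 152.8] [0.7018 0.0411 0.053 ]
  r 0.11449815760961142 ang 23.448246664151274
light [286.6 241.2] [0.4847 0.0824 0.085 ]
  r 0.1417029055144028 ang 142.2331432847494
```

```bash
cat >> h.py <<'E'
def plan(x,y,z,jaw=None,v=True):
    """delta (cm) in tool axes (current) and roll deg to get the jaw (tool y) direction to jaw deg (mod 180)"""
    s=robot.read_state(); R=Rn.from_rotvec(s['orientation']).as_matrix(); p=s['tool_pos']
    cur=np.degrees(np.arctan2(R[1,1],R[0,1]))
    d=R.T@(np.array([x,y,z])-p)*100
    r=0 if jaw is None else (-(jaw-cur)+90)%180-90
    print('t',round(s['t'],2),'pos',p.round(4),'jaw',round(cur,2),'q6',round(s['q'][5],3),'tz',R[:,2].round(4),'F',s['force'].round(2),'open',round(s['opening'],4))
    print('delta tool cm (before roll)',d.round(2),'roll',round(r,2))
    a=np.radians(r); c,sn=np.cos(a),np.sin(a)
    print('delta after roll', (c*d[0]+sn*d[1]).round(2),(-sn*d[0]+c*d[1]).round(2),d[2].round(2))
E
python3 - <<'E'
from h import *
plan(.4061,.3016,.15,112.7)
s=robot.read_state();print(Rn.from_rotvec(s['orientation']).as_matrix().round(3))
p=robot.camera_params('wrist');R=np.array(p['R']);print('cam',(-R.T@p['t']).round(3), 'axis',R[2])
E
```

```text
t 0.15 pos [0.1901 0.5686 0.1986] jaw 71.5 q6 -0.085 tz [-6.0e-04 -1.3e-03 -1.0e+00] F [-0.2  -0.58  0.83] open 0.0929
delta tool cm (before roll) [-28.95 -18.46   4.88] roll -41.2
delta after roll -9.63 -32.96 4.88
[[-0.948  0.317 -0.001]
 [ 0.317  0.948 -0.001]
 [ 0.    -0.001 -1.   ]]
cam [0.109 0.596 0.384] axis [ 0.28587084 -0.09711112 -0.95333483]
```

>>> carry_out(commands=[[[0,0,0,-6.87],[0,0,0,-6.87],[0,0,0,-6.87],[0,0,0,-6.87],[0,0,0,-6.87],[0,0,0,-6.87],[-0.8,-2.75,0,0],[-0.8,-2.75,0,0],[-0.8,-2.75,0,0],[-0.8,-2.75,0,0],[-0.8,-2.75,0,0],[-0.8,-2.75,0,0],[-0.8,-2.75,0,0],[-0.8,-2.75,0,0],[-0.8,-2.75,0,0],[-0.8,-2.75,0,0],[-0.8,-2.75,0,0],[-0.8,-2.75,0,0],[0,0,0,0],[0,0,0,0]]], claw=7.5, grip_force=30)

```text
t: 1.82
tool_pos: [0.4069, 0.3007, 0.1992]
orientation: [0.614, -3.08, 0.0]
force: [0.7, 0.7, 0.3]
opening: 0.0751
```

Run:
```python
from h import *
plan(.4061,.3016,.12,112.7)
p=robot.camera_params('wrist'); im=snap('wrist','w1.png')
np.save('w1.npy',np.array([p['R'],p['mtx']]));np.save('w1t.npy',p['t'])
print(w2px('wrist',(.4061,.3016,.06),p),w2px('wrist',(.5659,.3252,.06),p))
```

```text
t 1.82 pos [0.4069 0.3007 0.1992] jaw 112.56 q6 -1.43 tz [-5.e-04 -2.e-04 -1.e+00] F [0.7  0.67 0.3 ] open 0.0751
delta tool cm (before roll) [0.03 0.12 7.92] roll -0.14
delta after roll 0.03 0.12 7.92
(np.float64(313.8722637122821), np.float64(187.88488453222848)) (np.float64(283.1802120825691), np.float64(306.48160229851646))
```

View pics/w1.png

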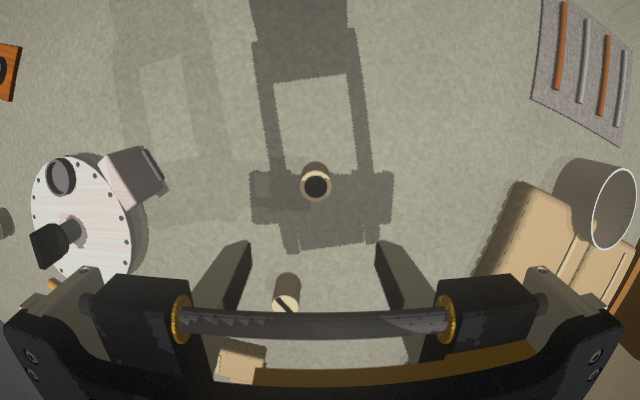

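Run:
```python
import cv2
im=cv2.imread('pics/w1.png')
cv2.imwrite('pics/w1a.png',cv2.resize(im[150:215,280:350],None,fx=8,fy=8,interpolation=cv2.INTER_CUBIC))
cv2.imwrite('pics/w1b.png',cv2.resize(im[140:280,20:170],None,fx=4,fy=4,interpolation=cv2.INTER_CUBIC))
```

```text
(no output)
```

View pics/w1a.png

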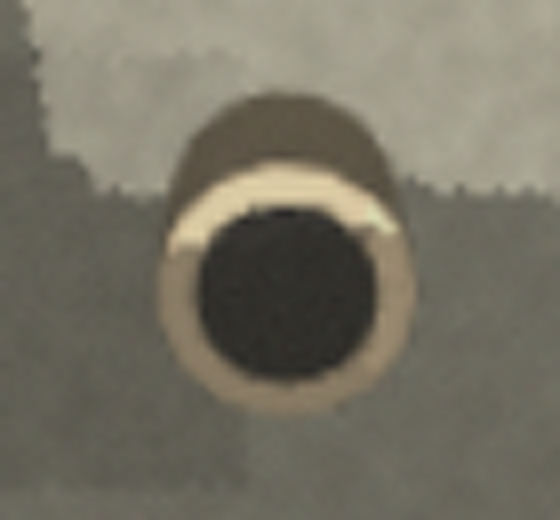

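View pics/w1b.png

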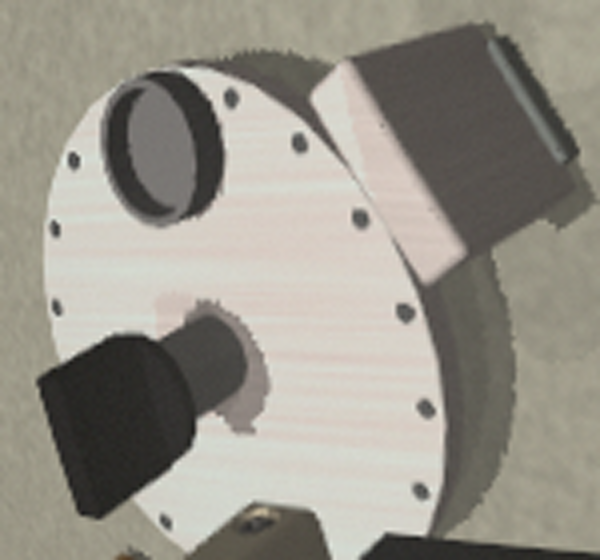

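Run:
```python
from h import *
a=np.load('w1.npy');p=dict(R=a[0],mtx=a[1],t=np.load('w1t.npy'))
print(px2w('wrist',315.4,186.0,.06,p))
```

```text
[0.40352174 0.30231863 0.06      ]
```

>>> carry_out(commands=[[[0.14,0.2,2,0],[0,0,2.5,0],[0,0,2.5,0],[0,0,2.5,0],[0,0,2.5,0],[0,0,1.5,0],[0,0,1.2,0],[0,0,0.8,0],[0,0,0.6,0],[0,0,0,0],[0,0,0,0]]])

```text
t: 2.78
tool_pos: [0.4046, 0.3035, 0.039]
orientation: [-0.619, 3.079, 0.0]
force: [-0.1, 0.5, -0.1]
opening: 0.0749
```

>>> carry_out(commands=[[[0,0,0,0],[0,0,0,0],[0,0,0,0],[0,0,0,0],[0,0,0,0],[0,0,0,0]]], claw=2.5, grip_force=30)

```text
t: 3.28
tool_pos: [0.4044, 0.303, 0.0386]
orientation: [-0.619, 3.08, 0.0]
force: [0.6, -0.0, -0.5]
opening: 0.0399
```

Run:
```python
from h import *
plan(.5241,-.0349,.17,112.7)
```

```text
t 3.28 pos [0.4044 0.303  0.0386] jaw 112.72 q6 -1.426 tz [ 2.e-04  1.e-04 -1.e+00] F [ 0.62 -0.05 -0.46] open 0.0399
delta tool cm (before roll) [  2.   -35.79 -13.14] roll 0.02
delta after roll 1.99 -35.79 -13.14
```

>>> carry_out(commands=[[[0,0,0,0],[0,0,0,0],[0,0,0,0],[0,0,0,0]]])

```text
t: 3.62
tool_pos: [0.4044, 0.303, 0.0385]
orientation: [-0.619, 3.08, -0.0]
force: [0.6, -1.0, 1.2]
opening: 0.0339
```

>>> carry_out(commands=[[[0,0,-1,0],[0,0,-2.5,0],[0,0,-3.0,0],[0,0,-3.0,0],[0,0,-3.0,0],[0,0,-2.5,0],[0,0,-1,0],[0,0,0,0]]])

```text
t: 4.28
tool_pos: [0.4058, 0.304, 0.2018]
orientation: [-0.618, 3.075, 0.003]
force: [0.6, 0.1, -1.4]
opening: 0.0338
```

Run:
```python
from h import *
plan(.5241,-.0349,.17,112.7)
p=robot.camera_params('wrist'); im=snap('wrist','w2.png')
cv2.imwrite('pics/w2a.png',cv2.resize(im[150:330,220:420,::-1],None,fx=3,fy=3,interpolation=cv2.INTER_CUBIC))
s=robot.read_state()
print(w2px('wrist',s['tool_pos']+np.array([0,0,.022]),p))
```

```text
t 4.28 pos [0.4058 0.304  0.2018] jaw 112.73 q6 -1.426 tz [ 0.0047  0.0029 -1.    ] F [ 0.63  0.13 -1.44] open 0.0338
delta tool cm (before roll) [  2.2  -35.83   3.14] roll 0.03
delta after roll 2.18 -35.84 3.14
(np.float64(312.3482947050558), np.float64(254.20374283915618))
```

View pics/w2a.png

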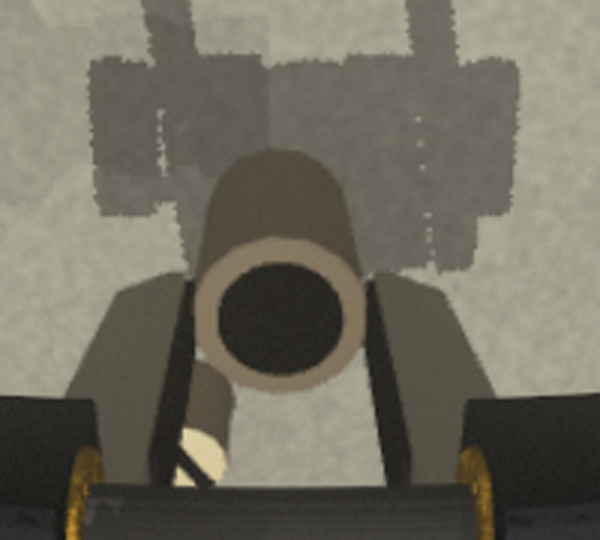

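>>> carry_out(commands=[[[0.1,-1.5,0,0],[0.2,-2.5,0,0],[0.2,-2.5,0,0],[0.2,-2.5,0,0],[0.2,-2.5,0,0],[0.2,-2.5,0,0],[0.2,-2.5,0,0],[0.2,-2.5,0,0],[0.2,-2.5,0,0],[0.2,-2.5,0,0],[0.2,-2,0,0],[0.1,-1,0,0],[0,0,0,0],[0,0,0,0],[0,0,0,0]]])

```text
t: 5.58
tool_pos: [0.4876, 0.0465, 0.1975]
orientation: [0.619, -3.078, -0.001]
force: [-0.2, 0.1, -1.9]
opening: 0.0341
```

Run:
```python
from h import *
plan(.5241,-.0349,.17,112.7)
p=robot.camera_params('wrist'); im=snap('wrist','w3.png')
np.savez('w3.npz',**p)
s=robot.read_state()
print(w2px('wrist',(.5241,-.0349,.066),p),w2px('wrist',(.5967,-.0044,.05),p))
```

```text
t 5.58 pos [0.4876 0.0465 0.1975] jaw 112.75 q6 -1.978 tz [-1.6e-03  6.0e-04 -1.0e+00] F [-0.23  0.14 -1.86] open 0.0341
delta tool cm (before roll) [-0.22 -8.92  2.74] roll 0.05
delta after roll -0.23 -8.92 2.74
(np.float64(230.5883759076445), np.float64(192.55172617600678)) (np.float64(239.63724711314876), np.float64(251.3793170974897))
```

View pics/w3.png

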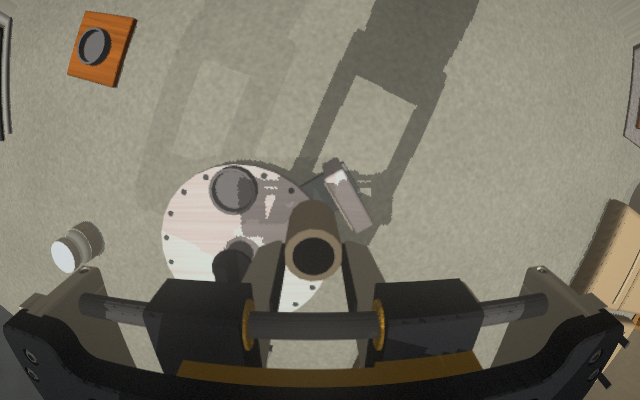

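Run:
```python
import cv2
im=cv2.imread('pics/w3.png')
cv2.imwrite('pics/w3a.png',cv2.resize(im[150:290,150:290],None,fx=4,fy=4,interpolation=cv2.INTER_CUBIC))
cv2.imwrite('pics/w3b.png',cv2.resize(im[0:100,60:150],None,fx=5,fy=5,interpolation=cv2.INTER_CUBIC))
```

```text
(no output)
```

View pics/w3a.png

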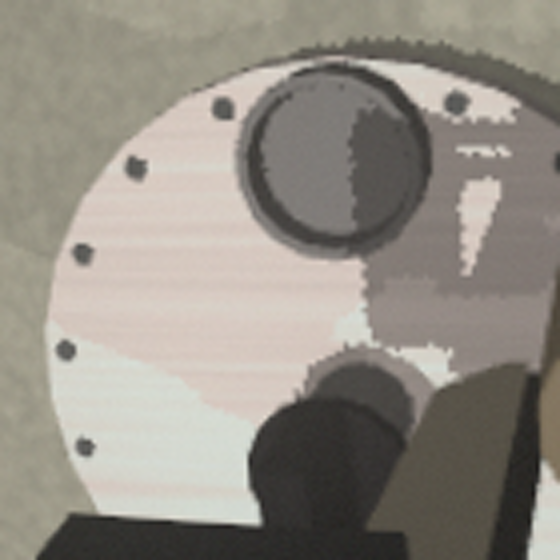

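View pics/w3b.png

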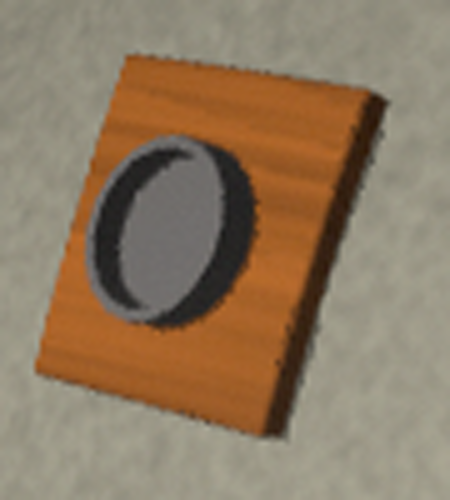

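```bash
cat > ov.py <<'E'
from h import *
def circ(im,p,c,r,z,x0,y0,f,col):
    a=np.linspace(0,2*np.pi,60)
    pts=np.array([w2px('wrist',(c[0]+r*np.cos(t),c[1]+r*np.sin(t),z),p) for t in a])
    pts=((pts-[x0,y0]+.5)*f-.5).round().astype(int)
    cv2.polylines(im,[pts],True,col,1)
E
python3 - <<'E'
from ov import *
p=dict(np.load('w3.npz'))
c=px2w('wrist',233.1,189.1,.066,p); print(c)
im=cv2.imread('pics/w3a.png')
circ(im,p,c,.027,.066,150,150,4,(0,0,255));circ(im,p,c,.023,.066,150,150,4,(0,255,0));circ(im,p,c,.023,.054,150,150,4,(255,0,0))
cv2.imwrite('pics/w3o.png',im)
E
```

```text
[ 0.51933286 -0.0334939   0.066     ]
```

View pics/w3o.png

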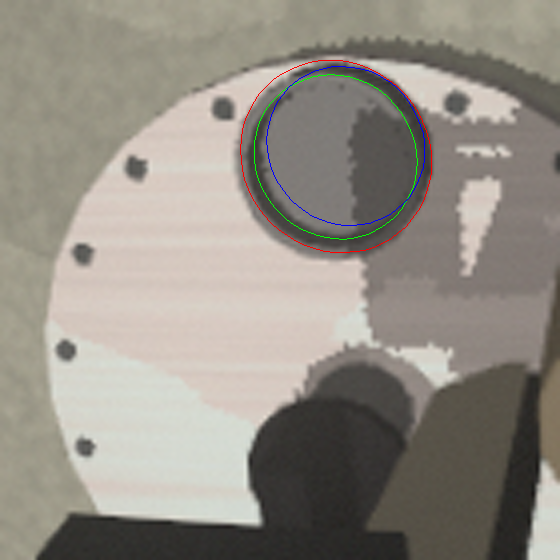

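Run:
```python
from ov import *
p=dict(np.load('w3.npz'))
c=px2w('wrist',232.0,190.4,.066,p); print(c)
im=cv2.imread('pics/w3a.png')
circ(im,p,c,.027,.066,150,150,4,(0,0,255));circ(im,p,c,.023,.066,150,150,4,(0,255,0));circ(im,p,c,.023,.054,150,150,4,(255,0,0))
d=np.array([np.cos(np.radians(22.7)),np.sin(np.radians(22.7))])
P=c[:2]+.08*d;print(P); circ(im,p,P,.108,.05,150,150,4,(0,0,255))
cv2.imwrite('pics/w3o2.png',im)
# reject
im=cv2.imread('pics/w3b.png')
for c,col in (((.4227,-.3075),(0,0,255)),((.420,-.3075),(0,255,0))):
  circ(im,p,c,.027,.028,60,0,5,col)
cv2.imwrite('pics/w3p.png',im)
```

```text
[ 0.52118881 -0.03418229  0.066     ]
[ 0.59499185 -0.0033098 ]
```

View pics/w3o2.png

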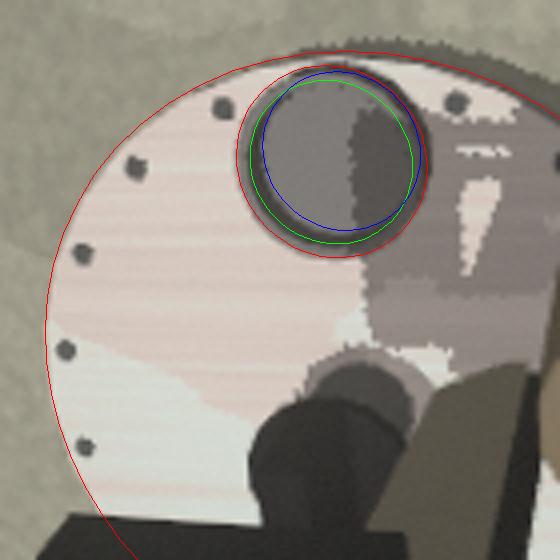

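View pics/w3p.png

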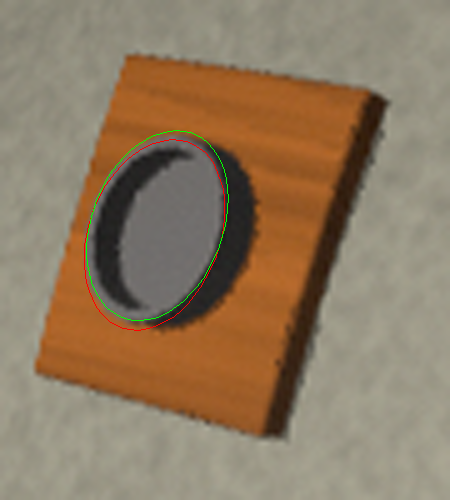

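>>> carry_out(commands=[[[0,-1.25,0,0],[-0.06,-1.5,0,0],[0,-1.5,0,0],[0,-1.5,0,0],[0,-1.5,0,0],[0,-1,0,0],[0,-0.5,0,0],[0,0,1.5,0],[0,0,2,0],[0,0,2,0],[0,0,1,0],[0,0,0,0],[0,0,0,0],[0,0,0,0]]])

```text
t: 6.8
tool_pos: [0.5234, -0.0349, 0.1348]
orientation: [-0.619, 3.078, -0.001]
force: [0.6, 0.0, -0.5]
opening: 0.0337
```

Run:
```python
from ov import *
plan(.522,-.034,.0935,112.7)
p=robot.camera_params('wrist'); im=snap('wrist','w4.png')
np.savez('w4.npz',**p)
im=im[140:280,240:380,::-1]
im=cv2.resize(im,None,fx=4,fy=4,interpolation=cv2.INTER_CUBIC)
cv2.imwrite('pics/w4a.png',im)
```

```text
t 6.8 pos [ 0.5234 -0.0349  0.1348] jaw 112.74 q6 -2.132 tz [ 1.6e-03 -3.0e-04 -1.0e+00] F [ 0.65  0.05 -0.47] open 0.0337
delta tool cm (before roll) [0.1  0.14 4.13] roll 0.04
delta after roll 0.1 0.14 4.13
```

View pics/w4a.png

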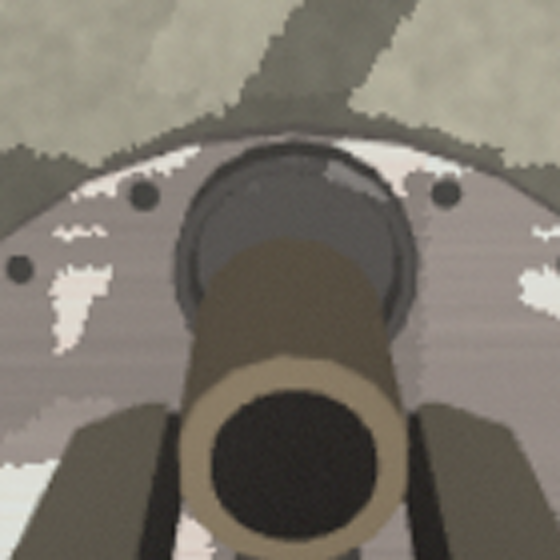

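Run:
```python
from ov import *
p=dict(np.load('w4.npz'))
im=cv2.imread('pics/w4a.png')
t=(.5234,-.0349)
circ(im,p,t,.018,.1348+.0215,240,140,4,(0,255,255));circ(im,p,t,.018,.1348-.0385,240,140,4,(0,255,255))
circ(im,p,(.522,-.034),.027,.066,240,140,4,(0,0,255));circ(im,p,(.522,-.034),.023,.066,240,140,4,(0,0,255))
cv2.imwrite('pics/w4o.png',im)
```

```text
(no output)
```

View pics/w4o.png

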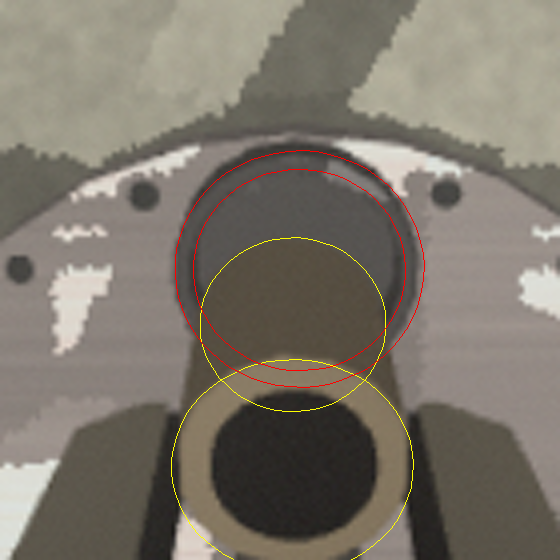

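>>> carry_out(commands=[[[0.1,0.12,0,0],[0,0,1,0],[0,0,1.2,0],[0,0,0.8,0],[0,0,0.5,0],[0,0,0.3,0],[0,0,0.2,0],[0,0,0.05,0],[0,0,0,0],[0,0,0,0]]])

```text
t: 7.68
tool_pos: [0.5215, -0.0343, 0.0933]
orientation: [-0.619, 3.079, -0.0]
force: [0.3, -0.3, -1.6]
opening: 0.0339
```

Run:
```python
from ov import *
plan(.522,-.034,.0925,112.7)
im=snap('wrist','w5.png')
im=im[140:280,240:380,::-1]
cv2.imwrite('pics/w5a.png',cv2.resize(im,None,fx=4,fy=4,interpolation=cv2.INTER_CUBIC))
```

```text
t 7.68 pos [ 0.5215 -0.0343  0.0933] jaw 112.73 q6 -2.131 tz [ 6.e-04 -1.e-04 -1.e+00] F [ 0.34 -0.31 -1.58] open 0.0339
delta tool cm (before roll) [-0.05  0.01  0.08] roll 0.03
delta after roll -0.05 0.01 0.08
```

View pics/w5a.png

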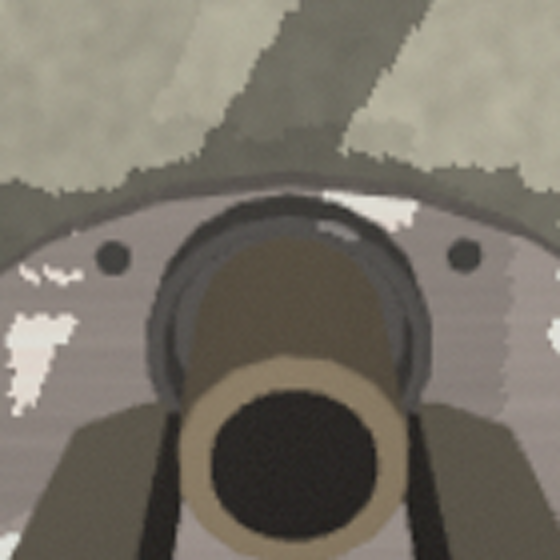

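The core's base sits inside the cup: arc apex (290,237), cup from x 150 to 430. There's no side contact, so I'll seat it and release.

>>> carry_out(commands=[[[0,0,0.1,0],[0,0,0.05,0],[0,0,0,0],[0,0,0,0]]])

```text
t: 8.07
tool_pos: [0.522, -0.0344, 0.0924]
orientation: [-0.619, 3.079, -0.001]
force: [-1.2, -0.4, 5.6]
opening: 0.034
```

>>> carry_out(commands=[[[0,0,0,0],[0,0,0,0],[0,0,0,0],[0,0,0,0],[0,0,0,0]]], claw=6.5)

```text
t: 8.48
tool_pos: [0.521, -0.0342, 0.0911]
orientation: [0.619, -3.079, -0.0]
force: [0.4, 0.6, -0.5]
opening: 0.0624
```

>>> carry_out(commands=[[[0,0,-0.5,0],[0,0,-1.5,0],[0,0,-2.5,0],[0,0,-2.5,0],[0,0,-2.5,0],[0,0,-2,0],[0,0,-1,0],[0,0,0,0]]])

```text
t: 9.15
tool_pos: [0.5229, -0.0345, 0.2196]
orientation: [-0.618, 3.075, -0.003]
force: [0.5, 0.6, -0.3]
opening: 0.0651
```

Run:
```python
from ov import *
plan(.5659-.0015,.3252+.0012,.2,112.7)
plan(.4215,-.307,.2,112.7)
p=robot.camera_params('wrist');np.savez('w6.npz',**p)
im=snap('wrist','w6.png')
```

```text
t 9.15 pos [ 0.5229 -0.0345  0.2196] jaw 112.73 q6 -2.131 tz [ 4.9e-03 -8.0e-04 -1.0e+00] F [ 0.54  0.62 -0.29] open 0.0651
delta tool cm (before roll) [-17.77  31.69   1.95] roll 0.03
delta after roll -17.75 31.7 1.95
t 9.15 pos [ 0.5229 -0.0345  0.2196] jaw 112.73 q6 -2.131 tz [ 4.9e-03 -8.0e-04 -1.0e+00] F [ 0.54  0.62 -0.29] open 0.0651
delta tool cm (before roll) [ 19.88 -21.21   1.93] roll 0.03
delta after roll 19.87 -21.22 1.93
```

View pics/w6.png

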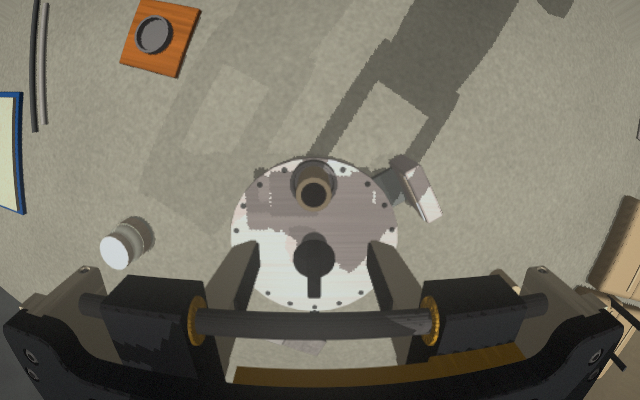

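>>> carry_out(commands=[[[-0.7,1.3,0,0],[-1.5,2.7,0,0],[-1.5,2.7,0,0],[-1.5,2.7,0,0],[-1.5,2.7,0.3,0],[-1.5,2.7,0.3,0],[-1.5,2.7,0.3,0],[-1.5,2.7,0.3,0],[-1.5,2.7,0.3,0],[-1.5,2.7,0.3,0],[-1.5,2.7,0,0],[-1.5,2.7,0,0],[-0.55,0.7,0,0],[0,0,0,7.1],[0,0,0,7.1],[0,0,0,7.1],[0,0,0,7.1],[0,0,0,7.1],[0,0,0,7.1],[0,0,0,0]]])

```text
t: 10.87
tool_pos: [0.5618, 0.3257, 0.1963]
orientation: [-0.552, -3.09, 0.003]
force: [-0.6, 0.1, 0.1]
opening: 0.065
```

Run:
```python
from ov import *
c=(.5659-.0015,.3252+.0012)
plan(*c,.0385,70)
p=robot.camera_params('wrist');np.savez('w7.npz',**p)
im=snap('wrist','w7.png')[140:260,250:390,::-1]
im=cv2.resize(im,None,fx=5,fy=5,interpolation=cv2.INTER_CUBIC)
circ(im,p,c,.018,.06,250,140,5,(0,0,255))
cv2.imwrite('pics/w7a.png',im)
```

```text
t 10.87 pos [0.5618 0.3257 0.1963] jaw 69.75 q6 -0.771 tz [-0.0027 -0.0015 -1.    ] F [-0.6   0.11  0.14] open 0.065
delta tool cm (before roll) [-0.25  0.19 15.78] roll -0.25
delta after roll -0.25 0.19 15.78
```

View pics/w7a.png

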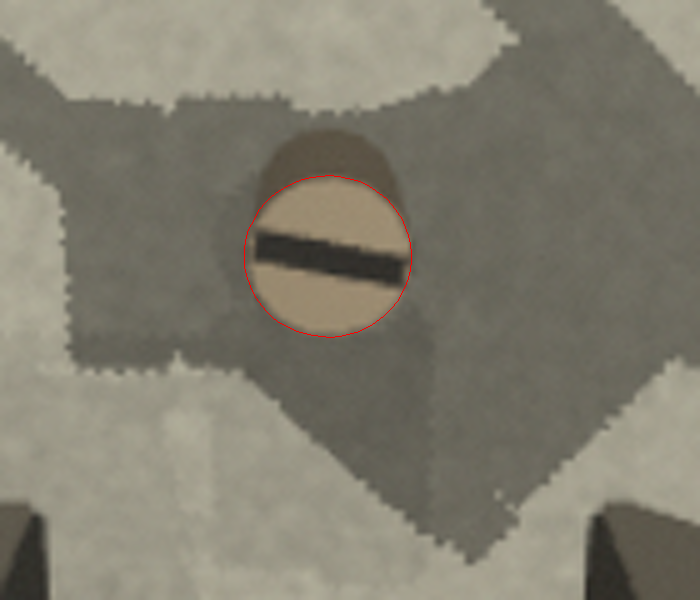

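>>> carry_out(commands=[[[-0.25,0.19,1.5,0],[0,0,2.5,0],[0,0,2.5,0],[0,0,2.5,0],[0,0,2.5,0],[0,0,1.8,0],[0,0,1.2,0],[0,0,0.7,0],[0,0,0.5,0],[0,0,0,0],[0,0,0,0]]])

```text
t: 11.83
tool_pos: [0.5662, 0.3279, 0.0423]
orientation: [0.541, 3.093, 0.001]
force: [0.0, 0.8, 0.8]
opening: 0.0651
```

>>> carry_out(commands=[[[0,0,0,0],[0,0,0,0],[0,0,0,0],[0,0,0,0],[0,0,0,0],[0,0,0,0],[0,0,0,0],[0,0,0,0]]], claw=2.5)

```text
t: 12.5
tool_pos: [0.5655, 0.3276, 0.0414]
orientation: [-0.542, -3.094, 0.0]
force: [0.6, -0.1, -0.2]
opening: 0.0251
```

>>> carry_out(commands=[[[0,0,-1,0],[0,0,-2.5,0],[0,0,-3.0,0],[0,0,-3.0,0],[0,0,-3.0,0],[0,0,-3,0],[0,0,-1.5,0],[0,0,0,0]]])

```text
t: 13.17
tool_pos: [0.568, 0.3288, 0.2184]
orientation: [0.541, 3.087, 0.008]
force: [0.6, 0.5, 1.0]
opening: 0.0254
```

Run:
```python
from ov import *
plan(.4215,-.307,.2,70)
plan(.59,.20,.2)
```

```text
t 13.17 pos [0.568  0.3288 0.2184] jaw 70.13 q6 -0.777 tz [ 0.0084  0.004  -1.    ] F [0.6  0.49 0.97] open 0.0254
delta tool cm (before roll) [ -7.83 -64.79   1.46] roll 0.13
delta after roll -7.97 -64.77 1.46
t 13.17 pos [0.568  0.3288 0.2184] jaw 70.13 q6 -0.777 tz [ 0.0084  0.004  -1.    ] F [0.6  0.49 0.97] open 0.0254
delta tool cm (before roll) [ -6.44 -11.38   1.8 ] roll 0
delta after roll -6.44 -11.38 1.8
```

The fingers closed to 25 mm, so nothing is gripped. I'll look.

Run:
```python
from ov import *
p=robot.camera_params('wrist');np.savez('w8.npz',**p)
im=snap('wrist','w8.png')
im=snap('top','top8.png')
cv2.imwrite('pics/top8a.png',cv2.resize(im[150:300,140:300,::-1],None,fx=4,fy=4,interpolation=cv2.INTER_CUBIC))
```

```text
(no output)
```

View pics/w8.png

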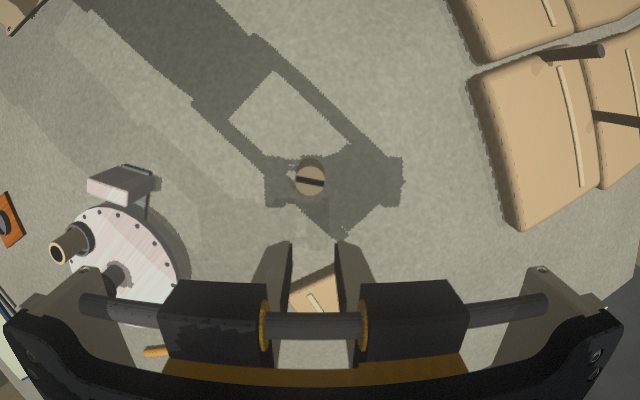

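View pics/top8a.png

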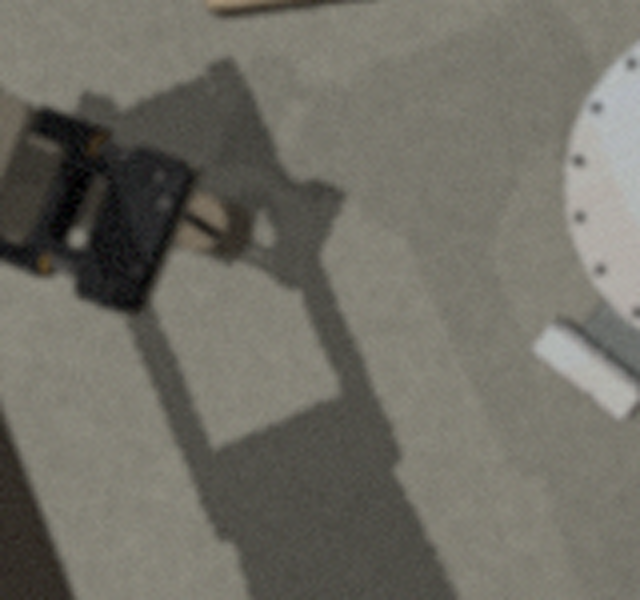

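```bash
python3 - <<'E'
import cv2
im=cv2.imread('pics/w8.png')
cv2.imwrite('pics/w8a.png',cv2.resize(im[140:220,260:360],None,fx=6,fy=6,interpolation=cv2.INTER_CUBIC))
im=cv2.imread('pics/top8.png')
cv2.imwrite('pics/top8b.png',cv2.resize(im[185:225,170:220],None,fx=10,fy=10,interpolation=cv2.INTER_CUBIC))
E
python3 - <<'E'
import sys;sys.path.insert(0,'.')
from h import *
for f,u,v in (('w7',315.6,191.0),('w8',310,181)):
    p=dict(np.load('%s.npz'%f)); print(f,px2w('wrist',u,v,.06,p),-np.array(p['R']).T@p['t'])
E
```

```text
w7 [0.56456696 0.32695014 0.06      ] [0.48198656 0.35510094 0.38175303]
w8 [0.56483596 0.32709306 0.06      ] [0.48588999 0.356688   0.40313567]
```

View pics/w8a.png

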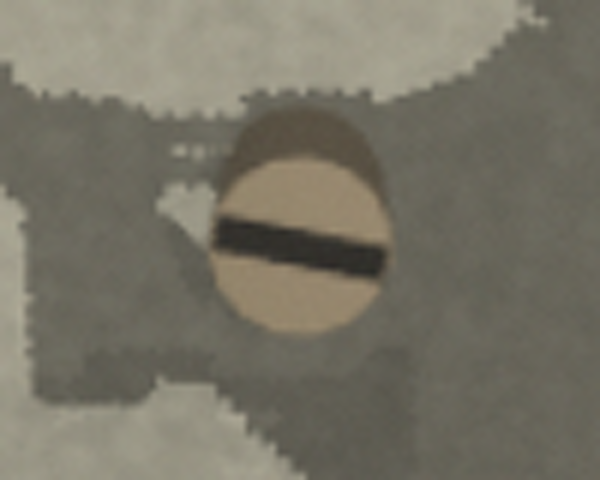

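View pics/top8b.png

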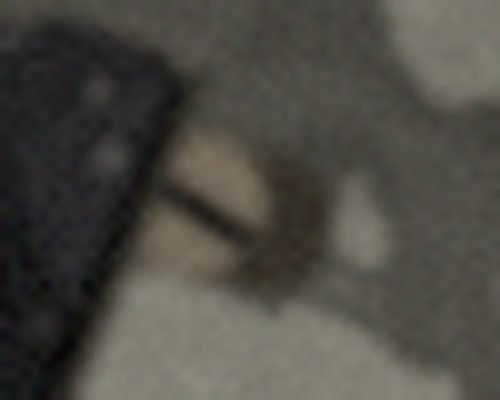

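>>> carry_out(commands=[[[0,0,1,0],[0,0,2,0],[0,0,2,0],[0,0,2.0,0],[0,0,1.5,0],[0,0,0.5,0],[0,0,0,0],[0,0,0,0],[0,0,0,0]]], claw=7.5)

```text
t: 14.02
tool_pos: [0.566, 0.3278, 0.1222]
orientation: [0.542, 3.094, 0.001]
force: [-0.5, 0.3, -0.3]
opening: 0.0743
```

Run:
```python
from ov import *
plan(.5648,.3271,.0385,70)
p=robot.camera_params('wrist');np.savez('w9.npz',**p)
im=snap('wrist','w9.png')[:,:,::-1].copy()
circ(im,p,(.5648,.3271),.018,.06,0,0,1,(0,0,255))
cv2.imwrite('pics/w9o.png',im)
im=snap('scene','s9.png')
cv2.imwrite('pics/s9a.png',cv2.resize(im[130:290,380:540,::-1],None,fx=3.5,fy=3.5,interpolation=cv2.INTER_CUBIC))
```

```text
t 14.02 pos [0.566  0.3278 0.1222] jaw 70.13 q6 -0.777 tz [ 1.e-03  4.e-04 -1.e+00] F [-0.48  0.3  -0.27] open 0.0743
delta tool cm (before roll) [ 0.09 -0.11  8.37] roll 0.13
delta after roll 0.09 -0.11 8.37
```

View pics/w9o.png

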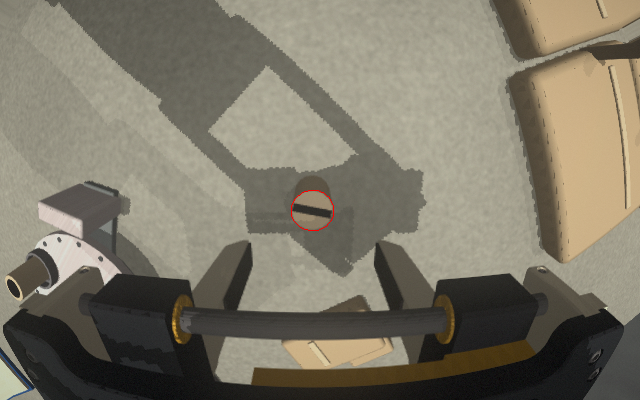

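View pics/s9a.png

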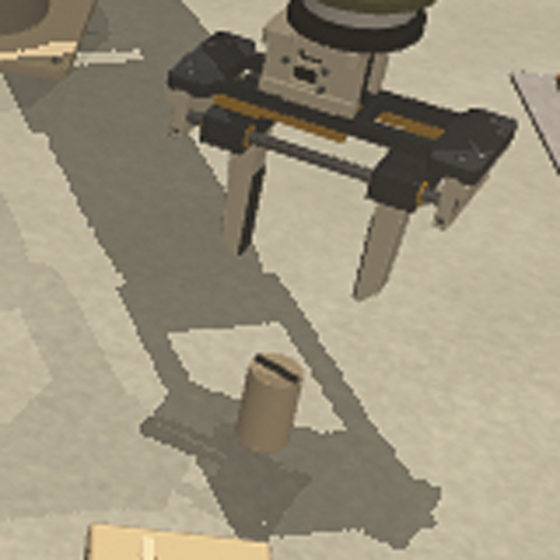

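>>> carry_out(commands=[[[0,0,1,0],[0.1,-0.1,2,0],[0,0,2,0],[0,0,1.5,0],[0,0,1,0],[0,0,0.6,0],[0,0,0.2,0],[0,0,0,0],[0,0,0,0],[0,0,0,0]]])

```text
t: 14.95
tool_pos: [0.5651, 0.3275, 0.0398]
orientation: [0.542, 3.093, 0.002]
force: [-0.1, -0.0, -0.8]
opening: 0.0753
```

Run:
```python
from ov import *
plan(.5648,.3271,.0385,70)
p=robot.camera_params('wrist')
im=snap('wrist','w10.png')[150:350,200:440,::-1]
cv2.imwrite('pics/w10a.png',cv2.resize(im,None,fx=3,fy=3,interpolation=cv2.INTER_CUBIC))
im=snap('scene','s10.png')
cv2.imwrite('pics/s10a.png',cv2.resize(im[130:290,380:540,::-1],None,fx=3.5,fy=3.5,interpolation=cv2.INTER_CUBIC))
```

```text
t 14.95 pos [0.5651 0.3275 0.0398] jaw 70.13 q6 -0.777 tz [ 1.9e-03  9.0e-04 -1.0e+00] F [-0.12 -0.01 -0.76] open 0.0753
delta tool cm (before roll) [ 0.02 -0.05  0.13] roll 0.13
delta after roll 0.02 -0.05 0.13
```

View pics/w10a.png

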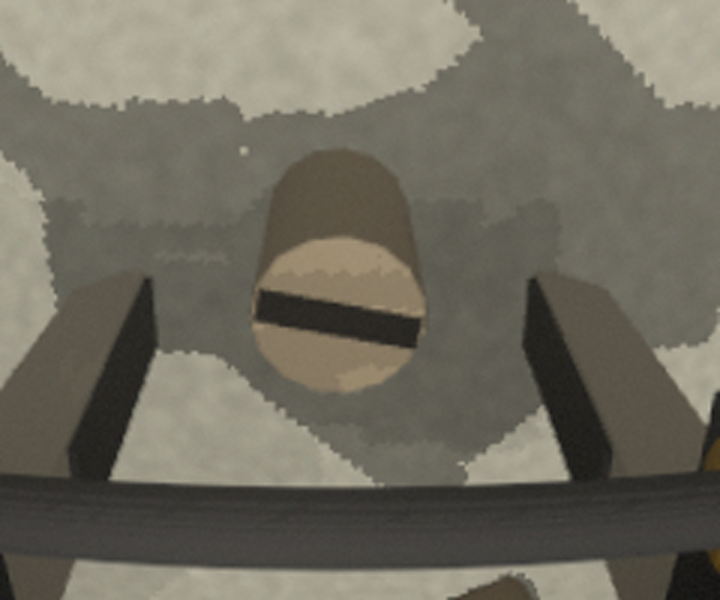

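View pics/s10a.png

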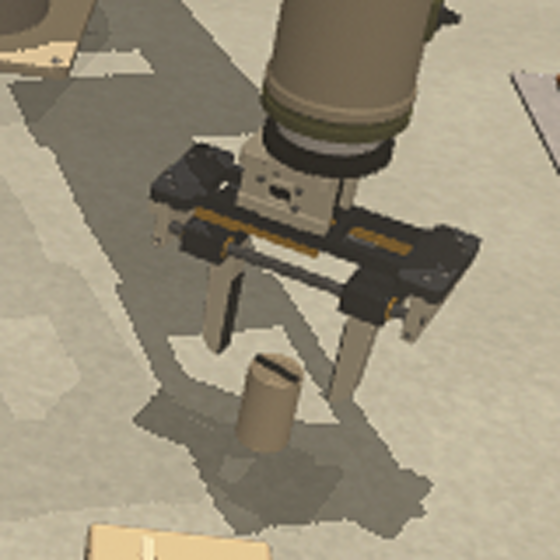

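Run:
```python
from ov import *
for X in [(.565,.3275,.0258),(.565,.3275,.0398),(.5648,.3271,.06),(.5648,.3271,0)]:
    u,v=w2px('scene',X); print(X,((u-380+.5)*3.5,(v-130+.5)*3.5))
y=np.array([np.cos(np.radians(70.1)),np.sin(np.radians(70.1)),0])
for s in (-1,1):
    for w in (.0376,.05):
        u,v=w2px('scene',np.array([.5651,.3275,.0258])+s*w*y); print(s,w,((u-380+.5)*3.5,(v-130+.5)*3.5))
```

```text
(0.565, 0.3275, 0.0258) (np.float64(265.5898362629461), np.float64(405.3808373827983))
(0.565, 0.3275, 0.0398) (np.float64(269.04286279902607), np.float64(389.55675955969105))
(0.5648, 0.3271, 0.06) (np.float64(273.5240390504631), np.float64(366.0030336680672))
(0.5648, 0.3271, 0) (np.float64(258.7883920651951), np.float64(433.6271303296935))
-1 0.0376 (np.float64(214.5037896045625), np.float64(383.7646145496481))
-1 0.05 (np.float64(198.04595598330667), np.float64(376.769569297095))
1 0.0376 (np.float64(318.4830142897922), np.float64(427.95872895965033))
1 0.05 (np.float64(336.3491981106756), np.float64(435.5523629210546))
```

Run:
```python
from ov import *
print(robot.finger_overhang)
s=robot.read_state();R=Rn.from_rotvec(s['orientation']).as_matrix();p=robot.camera_params('wrist')
for dz in (.014,0,-.011):
  for dx in (-.0075,0,.0075):
    for sy in (-1,1):
      X=s['tool_pos']+R@np.array([dx,sy*.0377,dz]); u,v=w2px('wrist',X,p)
      a,b=w2px('scene',X)
      print(dz,dx,sy,'wrist crop',round((u-200+.5)*3),round((v-150+.5)*3),'scene crop',round((a-380+.5)*3.5),round((b-130+.5)*3.5))
```

```text
0.014
0.014 -0.0075 -1 wrist crop 184 281 scene crop 209 389
0.014 -0.0075 1 wrist crop 501 281 scene crop 314 434
0.014 0 -1 wrist crop 182 252 scene crop 214 384
0.014 0 1 wrist crop 503 252 scene crop 318 428
0.014 0.0075 -1 wrist crop 180 223 scene crop 219 378
0.014 0.0075 1 wrist crop 504 222 scene crop 323 422
0 -0.0075 -1 wrist crop 175 307 scene crop 212 374
0 -0.0075 1 wrist crop 510 307 scene crop 318 418
0 0 -1 wrist crop 172 277 scene crop 217 368
0 0 1 wrist crop 513 277 scene crop 322 412
0 0.0075 -1 wrist crop 170 246 scene crop 222 363
0 0.0075 1 wrist crop 515 245 scene crop 327 406
-0.011 -0.0075 -1 wrist crop 166 330 scene crop 215 361
-0.011 -0.0075 1 wrist crop 519 330 scene crop 321 405
-0.011 0 -1 wrist crop 164 299 scene crop 220 356
-0.011 0 1 wrist crop 522 298 scene crop 325 399
-0.011 0.0075 -1 wrist crop 161 266 scene crop 224 350
-0.011 0.0075 1 wrist crop 524 266 scene crop 330 394
```

Both views put the fingertips about 19 mm behind the reported TCP, not 14 mm ahead: the inner tips appear at (155,277) and (525,277) in the wrist crop. That explains the miss, since the tips only just reached the core's top. I'll go lower and watch the force.

>>> carry_out(commands=[[[0,0,0.8,0],[0,0,0.8,0],[0,0,0.5,0],[0,0,0.3,0],[0,0,0.1,0],[0,0,0,0],[0,0,0,0]]])

```text
t: 15.63
tool_pos: [0.5643, 0.3271, 0.0134]
orientation: [-0.542, -3.094, 0.0]
force: [0.5, 0.3, -0.1]
opening: 0.0748
```

Run:
```python
from ov import *
plan(.5648,.3271,.0145,70)
im=snap('wrist','w11.png')[150:350,200:440,::-1]
a=cv2.resize(im,None,fx=2,fy=2,interpolation=cv2.INTER_CUBIC)
im=snap('scene','s11.png')
b=cv2.resize(im[190:290,400:500,::-1],None,fx=4,fy=4,interpolation=cv2.INTER_CUBIC)
cv2.imwrite('pics/c11.png',np.hstack([a[:400,:400],b]))
```

```text
t 15.63 pos [0.5643 0.3271 0.0134] jaw 70.13 q6 -0.777 tz [-0. -0. -1.] F [ 0.45  0.26 -0.15] open 0.0748
delta tool cm (before roll) [-0.05  0.02 -0.11] roll 0.13
delta after roll -0.05 0.02 -0.11
```

View pics/c11.png

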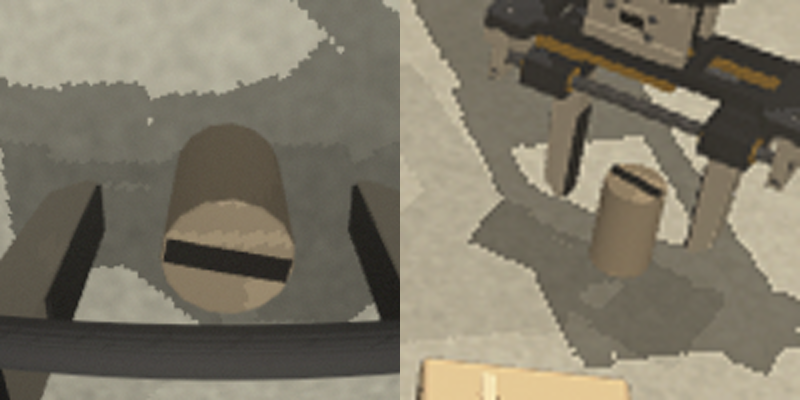

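>>> carry_out(commands=[[[0,0,0,0],[0,0,0,0],[0,0,0,0],[0,0,0,0],[0,0,0,0],[0,0,0,0],[0,0,0,0],[0,0,0,0],[0,0,0,0],[0,0,0,0]]], claw=2.5, grip_force=25)

```text
t: 16.57
tool_pos: [0.5642, 0.3271, 0.0134]
orientation: [-0.542, -3.094, -0.0]
force: [0.4, -0.9, 0.0]
opening: 0.0352
```

>>> carry_out(commands=[[[0,0,-1,0],[0,0,-2.5,0],[0,0,-3.0,0],[0,0,-3.0,0],[0,0,-3.0,0],[0,0,-3,0],[0,0,-1.5,0],[0,0,0,0]]])

```text
t: 17.23
tool_pos: [0.5667, 0.3282, 0.1899]
orientation: [0.541, 3.087, 0.008]
force: [1.0, 0.9, -2.2]
opening: 0.0354
```

Run:
```python
from ov import *
plan(.4215,-.307,.2,70)
im=snap('wrist','w12.png')
```

```text
t 17.23 pos [0.5667 0.3282 0.1899] jaw 70.13 q6 -0.777 tz [ 0.0079  0.0038 -1.    ] F [ 0.99  0.91 -2.16] open 0.0354
delta tool cm (before roll) [ -7.94 -64.67  -1.36] roll 0.13
delta after roll -8.09 -64.65 -1.36
```

View pics/w12.png

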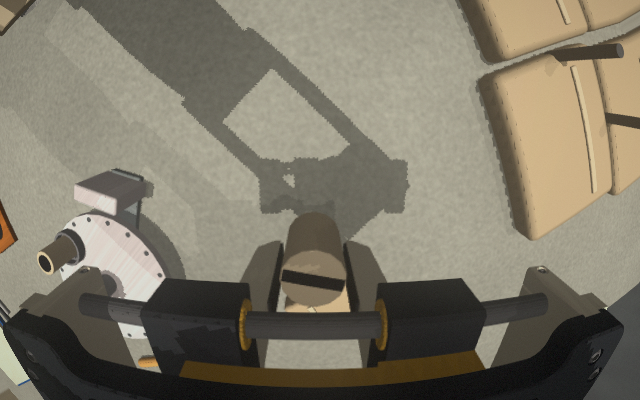

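>>> carry_out(commands=[[[-0.2,-1.5,-0.2,0],[-0.4,-3,-0.2,0],[-0.4,-3.2,-0.2,0],[-0.4,-3.2,-0.2,0],[-0.4,-3.2,-0.2,0],[-0.4,-3.2,0,0],[-0.4,-3.2,0,0],[-0.4,-3.2,0,0],[-0.4,-3.2,0,0],[-0.4,-3.2,0,0],[-0.4,-3.2,0,0],[-0.4,-3.2,0,0],[-0.4,-3.2,0,0],[-0.4,-3.2,0,0],[-0.4,-3.2,0,0],[-0.4,-3.2,0,0],[-0.3,-2.5,0,0],[-0.2,-1.5,0,0],[0,0,0,0],[0,0,0,0]]])

```text
t: 18.95
tool_pos: [0.4448, -0.197, 0.1914]
orientation: [-0.545, -3.091, -0.002]
force: [0.0, 0.9, -2.0]
opening: 0.0355
```

Run:
```python
from ov import *
c=(.4215,-.307)
plan(*c,.15,70)
p=robot.camera_params('wrist');np.savez('w13.npz',**p)
im=snap('wrist','w13.png')
x,y=w2px('wrist',(*c,.028),p);print(x,y)
x0,y0=int(x)-50,int(y)-45
x0=max(0,x0);y0=max(0,y0)
im=cv2.resize(im[y0:y0+90,x0:x0+100,::-1],None,fx=6,fy=6,interpolation=cv2.INTER_CUBIC)
cv2.imwrite('pics/w13b.png',im)
circ(im,p,c,.027,.028,x0,y0,6,(0,0,255));circ(im,p,c,.023,.016,x0,y0,6,(0,255,0))
cv2.imwrite('pics/w13a.png',im);print(x0,y0)
```

```text
t 18.95 pos [ 0.4448 -0.197   0.1914] jaw 70.01 q6 -1.744 tz [-0.0029  0.0019 -1.    ] F [ 0.05  0.93 -1.95] open 0.0355
delta tool cm (before roll) [ -1.59 -11.14   4.12] roll 0.01
delta after roll -1.59 -11.14 4.12
220.94687214189133 196.70950964071594
170 151
```

View pics/w13a.png

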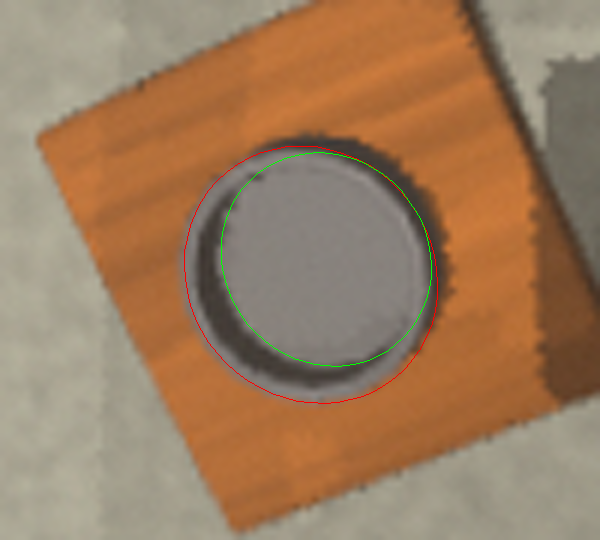

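View pics/w13.png

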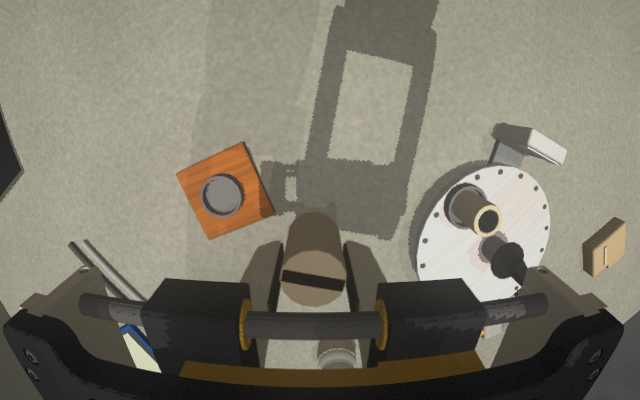

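>>> carry_out(commands=[[[-0.2,-1.1,0,0],[-0.3,-2.2,0,0],[-0.3,-2.2,0,0],[-0.3,-2.2,0,0],[-0.3,-2.2,0,0],[-0.2,-1.2,0,0],[0,0,1.5,0],[0,0,2.5,0],[0,0,2.5,0],[0,0,2.5,0],[0,0,1.5,0],[0,0,0.7,0],[0,0,0,0],[0,0,0,0],[0,0,0,0]]])

```text
t: 20.25
tool_pos: [0.4244, -0.3074, 0.083]
orientation: [0.541, 3.093, -0.002]
force: [-0.6, -0.4, -0.9]
opening: 0.0354
```

Run:
```python
from ov import *
c=(.4215,-.307)
plan(*c,.0294,70)
p=robot.camera_params('wrist');s=robot.read_state()
im=snap('wrist','w14.png')
x0,y0=240,140
im=cv2.resize(im[y0:y0+170,x0:x0+150,::-1],None,fx=3.5,fy=3.5,interpolation=cv2.INTER_CUBIC)
circ(im,p,c,.027,.028,x0,y0,3.5,(0,0,255))
t=s['tool_pos'];circ(im,p,t,.018,t[2]-.0134,x0,y0,3.5,(0,255,255));circ(im,p,t,.018,t[2]+.0466,x0,y0,3.5,(0,255,255))
cv2.imwrite('pics/w14a.png',im)
```

```text
t 20.25 pos [ 0.4244 -0.3074  0.083 ] jaw 70.15 q6 -1.949 tz [ 0.0017 -0.0015 -1.    ] F [-0.56 -0.4  -0.93] open 0.0354
delta tool cm (before roll) [ 0.29 -0.06  5.36] roll 0.15
delta after roll 0.29 -0.06 5.36
```

View pics/w14a.png

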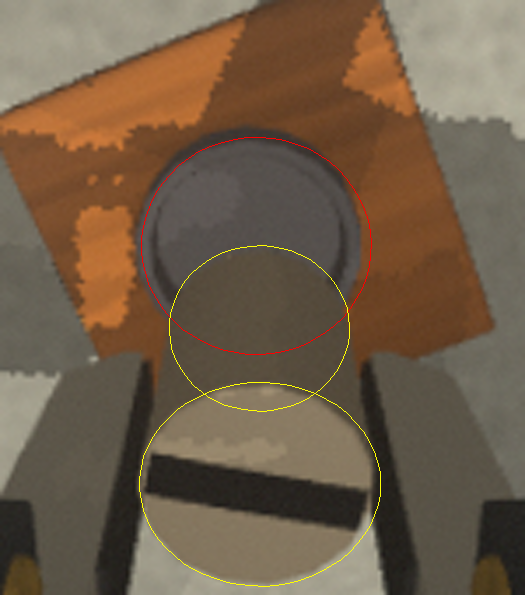

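>>> carry_out(commands=[[[0.2,-0.1,0.8,0],[0.2,-0.05,1.2,0],[0,0,1,0],[0,0,0.6,0],[0,0,0,0],[0,0,0,0],[0,0,0,0]]])

```text
t: 20.88
tool_pos: [0.4192, -0.307, 0.0455]
orientation: [-0.542, -3.094, 0.0]
force: [-0.3, -0.3, -1.9]
opening: 0.0356
```

Run:
```python
from ov import *
c=(.4215,-.307)
plan(*c,.0294,70)
p=robot.camera_params('wrist');s=robot.read_state()
im=snap('wrist','w15.png')
x0,y0=240,140
im=cv2.resize(im[y0:y0+170,x0:x0+150,::-1],None,fx=3.5,fy=3.5,interpolation=cv2.INTER_CUBIC)
circ(im,p,c,.027,.028,x0,y0,3.5,(0,0,255))
t=s['tool_pos'];circ(im,p,t,.018,t[2]-.0134,x0,y0,3.5,(0,255,255))
cv2.imwrite('pics/w15a.png',im)
```

```text
t 20.88 pos [ 0.4192 -0.307   0.0455] jaw 70.12 q6 -1.955 tz [-0. -0. -1.] F [-0.34 -0.33 -1.95] open 0.0356
delta tool cm (before roll) [-0.22  0.08  1.61] roll 0.12
delta after roll -0.22 0.08 1.61
```

View pics/w15a.png

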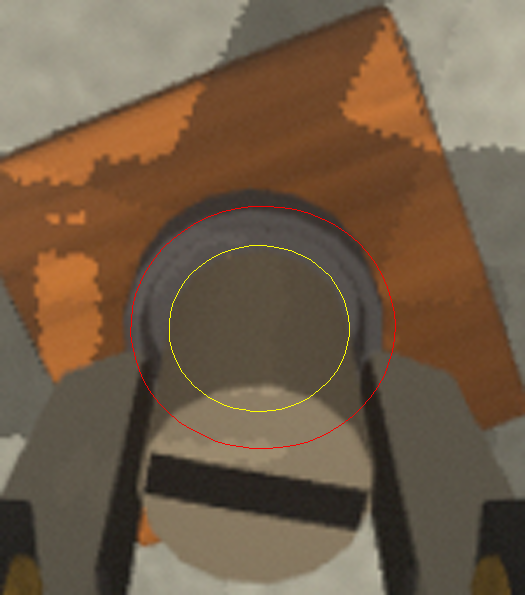

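>>> carry_out(commands=[[[0.05,-0.12,0,0],[0,0,0.5,0],[0,0,0.5,0],[0,0,0.3,0],[0,0,0.15,0],[0,0,0,0],[0,0,0,0],[0,0,0,0]]])

```text
t: 21.6
tool_pos: [0.4183, -0.3079, 0.031]
orientation: [0.542, 3.094, -0.0]
force: [0.0, -0.3, -2.0]
opening: 0.0354
```

Run:
```python
from ov import *
plan(.4215,-.307,.0294,70)
im=snap('wrist','w16.png')
x0,y0=240,140
im=cv2.resize(im[y0:y0+170,x0:x0+150,::-1],None,fx=3.5,fy=3.5,interpolation=cv2.INTER_CUBIC)
cv2.imwrite('pics/w16a.png',im)
```

```text
t 21.6 pos [ 0.4183 -0.3079  0.031 ] jaw 70.12 q6 -1.957 tz [ 1.e-04 -1.e-04 -1.e+00] F [ 0.03 -0.27 -1.98] open 0.0354
delta tool cm (before roll) [-0.27  0.19  0.16] roll 0.12
delta after roll -0.27 0.19 0.16
```

View pics/w16a.png

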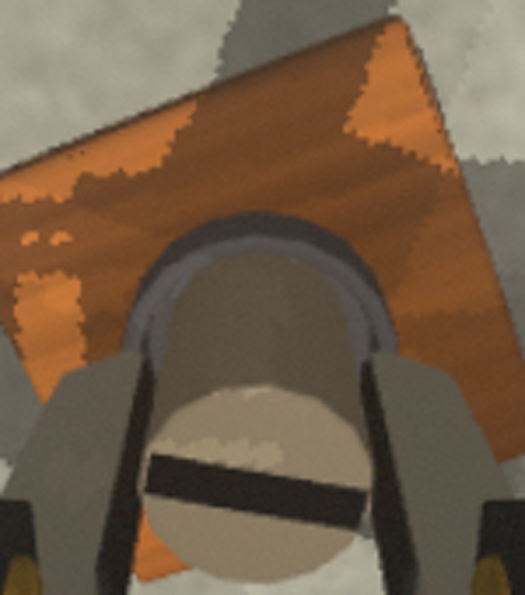

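>>> carry_out(commands=[[[-0.05,0,0.1,0],[0,0,0.1,0],[0,0,0,0],[0,0,0,0]]])

```text
t: 21.98
tool_pos: [0.4191, -0.3083, 0.0294]
orientation: [0.542, 3.094, -0.001]
force: [0.7, 0.8, 2.1]
opening: 0.0354
```

>>> carry_out(commands=[[[0,0,0,0],[0,0,0,0],[0,0,0,0],[0,0,0,0],[0,0,0,0]]], claw=6.5)

```text
t: 22.4
tool_pos: [0.4186, -0.308, 0.0289]
orientation: [-0.542, -3.094, -0.0]
force: [-0.1, -0.3, 0.7]
opening: 0.0628
```

>>> carry_out(commands=[[[0,0,-0.5,0],[0,0,-1.5,0],[0,0,-2.5,0],[0,0,-2.5,0],[0,0,-3,0],[0,0,-3,0],[0,0,-3,0],[0,0,-2,0],[0,0,-1,0],[0,0,0,0],[0,0,0,0]]])

```text
t: 23.32
tool_pos: [0.4187, -0.308, 0.2185]
orientation: [0.542, 3.094, -0.0]
force: [-0.1, -0.4, -0.2]
opening: 0.0649
```

Run:
```python
from ov import *
plan(.5955,-.0035,.2,112.7)
snap('wrist','w17.png'); snap('scene','s17.png')
a=cv2.imread('pics/w17.png')[120:360,160:480]; b=cv2.imread('pics/s17.png')[150:290,200:400]
cv2.imwrite('pics/c17.png',np.vstack([cv2.resize(a,(400,300)),cv2.resize(b,(400,280))]))
```

```text
t 23.32 pos [ 0.4187 -0.308   0.2185] jaw 70.13 q6 -1.957 tz [ 0. -0. -1.] F [-0.12 -0.39 -0.15] open 0.0649
delta tool cm (before roll) [-6.28 34.65  1.85] roll -42.57
delta after roll -28.06 21.26 1.85
```

View pics/c17.png

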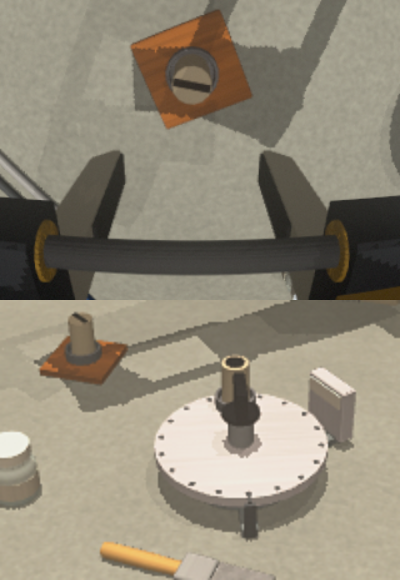

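>>> carry_out(commands=[[[-0.2,1.2,0,0],[-0.5,2.7,0,0],[-0.5,2.9,0,0],[-0.55,2.9,0,0],[-0.55,2.9,0,0],[-0.55,2.9,0,0],[-0.55,2.9,0,0],[-0.55,2.9,0,0],[-0.55,2.9,0,0],[-0.55,2.9,0,0],[-0.55,2.9,0,0],[-0.55,2.7,0,0],[-0.38,1.9,0,0],[0,0,0,-7.1],[0,0,0,-7.1],[0,0,0,-7.1],[0,0,0,-7.1],[0,0,0,-7.1],[0,0,0,-7.1],[0,0,0,0]]])

```text
t: 25.08
tool_pos: [0.5969, -0.0038, 0.2172]
orientation: [0.628, -3.076, -0.002]
force: [-1.1, 0.6, 0.2]
opening: 0.0649
```

Run:
```python
from ov import *
P=(.5952,-.0033)
plan(*P,.2,112.7)
p=robot.camera_params('wrist');np.savez('w18.npz',**p)
im=snap('wrist','w18.png')
x0,y0=210,140
im=cv2.resize(im[y0:y0+190,x0:x0+200,::-1],None,fx=3,fy=3,interpolation=cv2.INTER_CUBIC)
cv2.imwrite('pics/w18b.png',im)
circ(im,p,P,.108,.05,x0,y0,3,(0,0,255));circ(im,p,P,.024,.094,x0,y0,3,(0,255,0))
yaw=np.radians(22.7);R=np.array([[np.cos(yaw),-np.sin(yaw)],[np.sin(yaw),np.cos(yaw)]])
pts=np.array([w2px('wrist',(*(np.array(P)+R@q),.136),p) for q in np.array([[.025,.007],[.025,-.007],[-.025,-.007],[-.025,.007]])])
cv2.polylines(im,[((pts-[x0,y0]+.5)*3).astype(int)],True,(0,255,255),1)
circ(im,p,np.array(P)+R@np.array([-.08,0]),.018,.114,x0,y0,3,(255,0,0))
cv2.imwrite('pics/w18a.png',im)
```

```text
t 25.08 pos [ 0.5969 -0.0038  0.2172] jaw 113.1 q6 -2.066 tz [-2.6e-03  5.0e-04 -1.0e+00] F [-1.09  0.64  0.18] open 0.0649
delta tool cm (before roll) [0.13 0.11 1.72] roll 0.4
delta after roll 0.13 0.11 1.72
```

View pics/w18a.png

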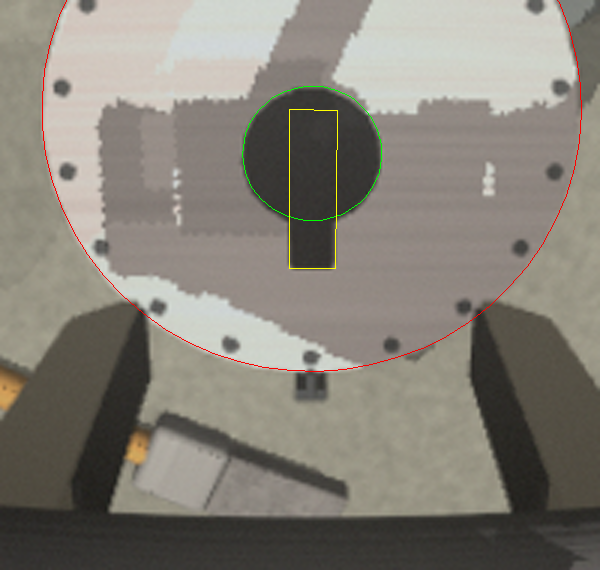

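>>> carry_out(commands=[[[0.13,0.11,1,0.4],[0,0,2,0],[0,0,2.5,0],[0,0,2.5,0],[0,0,2,0],[0,0,1.2,0],[0,0,0.8,0],[0,0,0.5,0],[0,0,0.3,0],[0,0,0,0],[0,0,0,0],[0,0,0,0]]], claw=5.0)

```text
t: 26.13
tool_pos: [0.597, -0.0044, 0.0922]
orientation: [-0.607, 3.08, -0.001]
force: [0.6, -1.0, -0.4]
opening: 0.0498
```

Run:
```python
from ov import *
P=(.5952,-.0033)
plan(*P,.0835,112.7)
s=robot.read_state();print('wt',s['wrist_torque'])
im=snap('wrist','w19.png')
x0,y0=210,140
im=cv2.resize(im[y0:y0+190,x0:x0+200,::-1],None,fx=3,fy=3,interpolation=cv2.INTER_CUBIC)
cv2.imwrite('pics/w19b.png',im)
im=snap('scene','s19.png')
cv2.imwrite('pics/s19b.png',cv2.resize(im[120:270,240:400,::-1],None,fx=4,fy=4,interpolation=cv2.INTER_CUBIC))
```

```text
t 26.13 pos [ 0.597  -0.0044  0.0922] jaw 112.31 q6 -2.053 tz [ 2.e-03 -2.e-04 -1.e+00] F [ 0.56 -0.96 -0.42] open 0.0498
delta tool cm (before roll) [0.13 0.17 0.87] roll -0.39
delta after roll 0.12 0.17 0.87
wt [ 0.05911043  0.04216677 -0.00741759]
```

View pics/w19b.png

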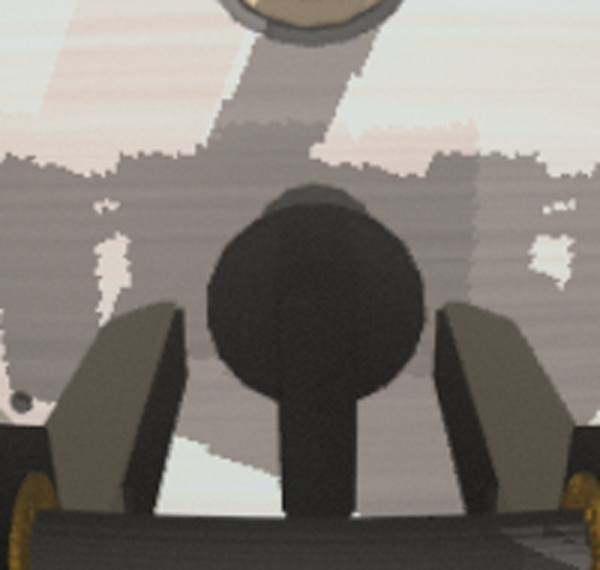

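View pics/s19b.png

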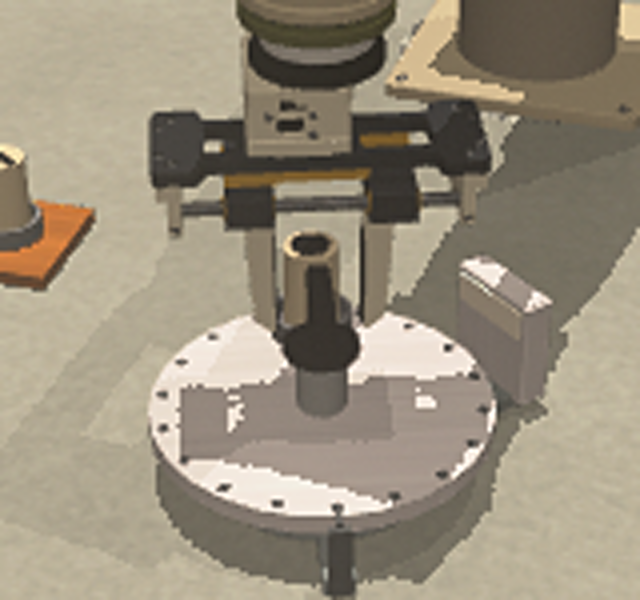

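Run:
```python
from ov import *
s=robot.read_state();R=Rn.from_rotvec(s['orientation']).as_matrix()
im=cv2.imread('pics/s19.png');x0,y0,f=285,165,8
im=cv2.resize(im[y0:y0+70,x0:x0+90],None,fx=f,fy=f,interpolation=cv2.INTER_CUBIC)
cv2.imwrite('pics/s19z.png',im)
for dz in (.014,-.02):
  for dx in (-.0075,.0075):
    for sy in (-1,1):
      X=s['tool_pos']+R@np.array([dx,sy*.025,dz]); a,b=w2px('scene',X)
      print(dz,dx,sy,'scene zoom',round((a-x0+.5)*f),round((b-y0+.5)*f))
```

```text
0.014 -0.0075 -1 scene zoom 192 384
0.014 -0.0075 1 scene zoom 355 376
0.014 0.0075 -1 scene zoom 189 355
0.014 0.0075 1 scene zoom 351 347
-0.02 -0.0075 -1 scene zoom 189 292
-0.02 -0.0075 1 scene zoom 356 284
-0.02 0.0075 -1 scene zoom 187 264
-0.02 0.0075 1 scene zoom 352 256
```

View pics/s19z.png

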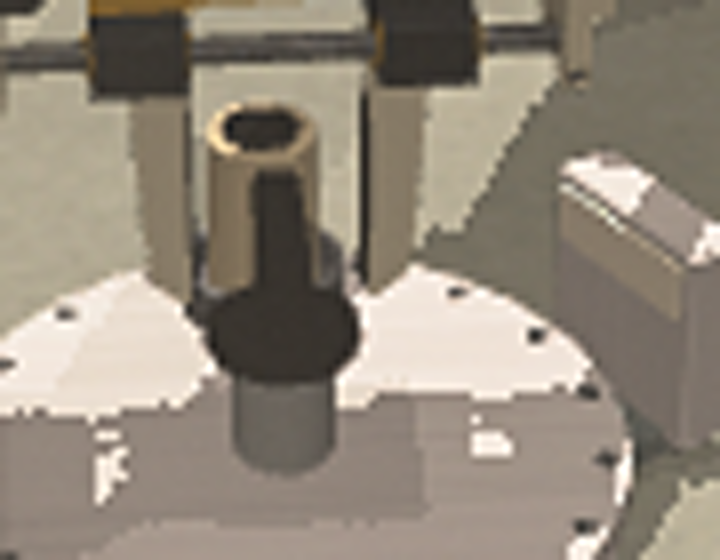

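>>> carry_out(commands=[[[0.12,0.15,0.2,-0.4],[0,0,0.3,0],[0,0,0.15,0],[0,0,0,0],[0,0,0,0]]])

```text
t: 26.65
tool_pos: [0.5942, -0.0033, 0.0841]
orientation: [0.619, -3.08, -0.0]
force: [-0.1, 0.9, 0.4]
opening: 0.0502
```

Run:
```python
from ov import *
plan(.5952,-.0033,.0855,112.7)
im=snap('wrist','w20.png')
x0,y0=210,140
im=cv2.resize(im[y0:y0+190,x0:x0+200,::-1],None,fx=3,fy=3,interpolation=cv2.INTER_CUBIC)
cv2.imwrite('pics/w20b.png',im)
```

```text
t 26.65 pos [ 0.5942 -0.0033  0.0841] jaw 112.72 q6 -2.059 tz [-5.e-04  0.e+00 -1.e+00] F [-0.06  0.91  0.39] open 0.0502
delta tool cm (before roll) [-0.1  -0.04 -0.14] roll 0.02
delta after roll -0.1 -0.04 -0.14
```

View pics/w20b.png

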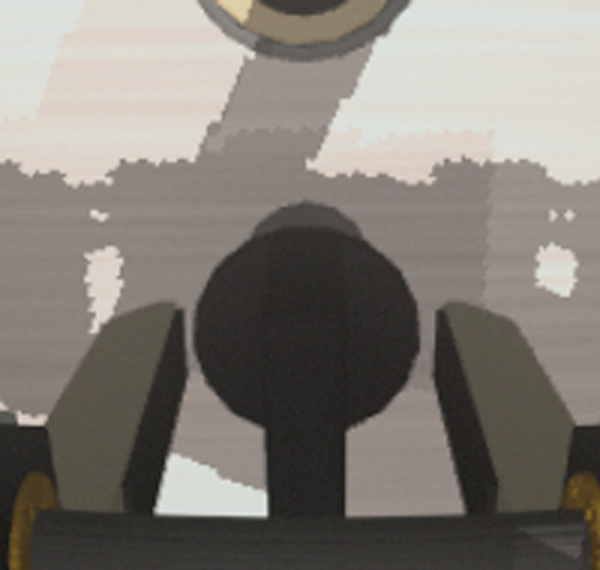

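>>> carry_out(commands=[[[-0.08,0,-0.1,0],[0,0,0,0],[0,0,0,0],[0,0,0,0],[0,0,0,0],[0,0,0,0],[0,0,0,0],[0,0,0,0],[0,0,0,0],[0,0,0,0]]], claw=1.0, grip_force=50)

```text
t: 27.53
tool_pos: [0.5954, -0.0036, 0.0855]
orientation: [-0.619, 3.08, -0.001]
force: [2.2, -4.7, -2.0]
opening: 0.0139
```

Run:
```python
from ov import *
plan(.5952,-.0033,.0855,112.7)
s=robot.read_state();print('wt',s['wrist_torque'].round(3))
im=snap('wrist','w21.png')
x0,y0=210,140
im=cv2.resize(im[y0:y0+190,x0:x0+200,::-1],None,fx=3,fy=3,interpolation=cv2.INTER_CUBIC)
cv2.imwrite('pics/w21b.png',im)
```

```text
t 27.53 pos [ 0.5954 -0.0036  0.0855] jaw 112.71 q6 -2.059 tz [ 4.e-04 -7.e-04 -1.e+00] F [ 2.21 -4.66 -2.01] open 0.0139
delta tool cm (before roll) [ 0.    0.03 -0.  ] roll 0.01
delta after roll 0.0 0.03 -0.0
wt [-0.706 -0.382  0.037]
```

View pics/w21b.png

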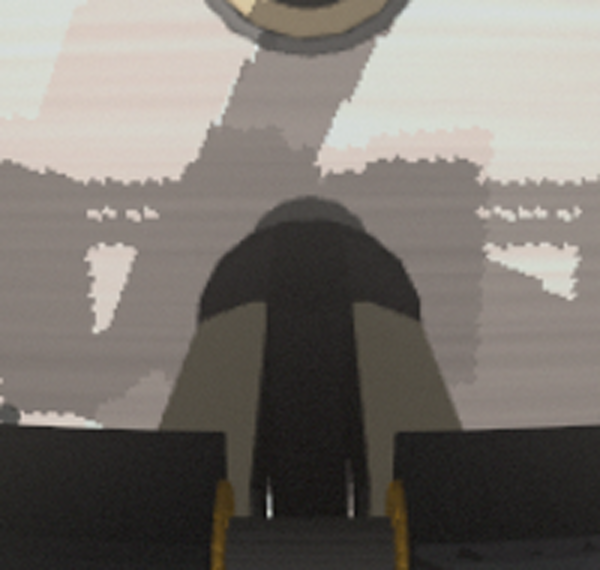

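>>> carry_out(commands=[[[0,-0.04,0,1],[0,0,0,1.5],[0,0,0,1.5],[0,0,0,1.5],[0,0,0,1.5],[0,0,0,1],[0,0,0,0],[0,0,0,0]]])

```text
t: 28.25
tool_pos: [0.5953, -0.0033, 0.0855]
orientation: [0.403, -3.116, -0.0]
force: [0.9, -1.2, 0.4]
opening: 0.0137
```

```bash
cat > st.py <<'E'
from ov import *
s=robot.read_state();R=Rn.from_rotvec(s['orientation']).as_matrix()
j=np.degrees(np.arctan2(R[1,1],R[0,1]));print('t',round(s['t'],2),'turn',round(112.71-j,2),'pos',s['tool_pos'].round(4),'F',s['force'].round(2),'wt',s['wrist_torque'].round(3),'open',round(s['opening'],4))
E
python3 st.py
```

```text
t 28.25 turn 7.96 pos [ 0.5953 -0.0033  0.0855] F [ 0.89 -1.19  0.44] wt [-0.402 -0.152  0.128] open 0.0137
```

>>> carry_out(commands=[[[0,0,0,1],[0,0,0,1.5],[0,0,0,1.5],[0,0,0,1.5],[0,0,0,1.5],[0,0,0,1],[0,0,0,0],[0,0,0,0]]])

```text
t: 28.92
tool_pos: [0.5953, -0.0031, 0.0855]
orientation: [0.185, -3.136, -0.001]
force: [-0.0, 0.3, 0.5]
opening: 0.0136
```

```bash
python3 st.py
```

```text
t 28.92 turn 15.96 pos [ 0.5953 -0.0031  0.0855] F [-0.01  0.26  0.52] wt [ 0.114 -0.027  0.057] open 0.0136
```

>>> carry_out(commands=[[[0,0,0,1],[0,0,0,1.5],[0,0,0,1.5],[0,0,0,1],[0,0,0,0],[0,0,0,0]]])

```text
t: 29.42
tool_pos: [0.5952, -0.0029, 0.0855]
orientation: [0.048, -3.141, -0.001]
force: [-0.1, 3.6, 1.3]
opening: 0.0138
```

```bash
python3 st.py
```

```text
t 29.42 turn 20.94 pos [ 0.5952 -0.0029  0.0855] F [-0.07  3.63  1.3 ] wt [0.638 0.057 0.117] open 0.0138
```

>>> carry_out(commands=[[[0,0,0,1],[0,0,0,1.5],[0,0,0,1.5],[0,0,0,1],[0,0,0,0],[0,0,0,0]]])

```text
t: 29.92
tool_pos: [0.5952, -0.0028, 0.0855]
orientation: [-0.09, -3.14, -0.001]
force: [-0.2, 5.4, 1.9]
opening: 0.0139
```

```bash
python3 st.py
```

```text
t 29.92 turn 25.99 pos [ 0.5952 -0.0028  0.0855] F [-0.22  5.42  1.9 ] wt [1.017 0.136 0.166] open 0.0139
```

>>> carry_out(commands=[[[0,0,0,1],[0,0,0,1.5],[0,0,0,1.5],[0,0,0,1],[0,0,0,0],[0,0,0,0]]])

```text
t: 30.42
tool_pos: [0.5953, -0.0026, 0.0855]
orientation: [-0.227, -3.133, -0.002]
force: [-0.5, 5.7, 1.7]
opening: 0.0136
```

```bash
python3 st.py
```

```text
t 30.42 turn 30.99 pos [ 0.5953 -0.0026  0.0855] F [-0.54  5.66  1.66] wt [1.147 0.047 0.068] open 0.0136
```

>>> carry_out(commands=[[[0,0,0,1],[0,0,0,1.5],[0,0,0,1.5],[0,0,0,1],[0,0,0,0],[0,0,0,0]]])

```text
t: 30.92
tool_pos: [0.5953, -0.0024, 0.0855]
orientation: [-0.363, -3.12, -0.002]
force: [-0.3, 7.3, 1.6]
opening: 0.0137
```

```bash
python3 st.py
```

```text
t 30.92 turn 35.99 pos [ 0.5953 -0.0024  0.0855] F [-0.26  7.32  1.63] wt [1.263 0.004 0.082] open 0.0137
```

>>> carry_out(commands=[[[0,0.05,0,1],[0,0,0,1.5],[0,0,0,1.5],[0,0,0,1.5],[0,0,0,1.5],[0,0,0,1],[0,0,0,0],[0,0,0,0]]])

```text
t: 31.58
tool_pos: [0.5954, -0.0022, 0.0855]
orientation: [-0.58, -3.087, -0.002]
force: [-1.5, 5.1, 2.2]
opening: 0.0138
```

```bash
python3 st.py
```

```text
t 31.58 turn 44.0 pos [ 0.5954 -0.0022  0.0855] F [-1.52  5.08  2.16] wt [1.129 0.029 0.132] open 0.0138
```

>>> carry_out(commands=[[[0,0,0,1],[0,0,0,1.5],[0,0,0,1.5],[0,0,0,1.5],[0,0,0,1],[0,0,0,0],[0,0,0,0]]])

```text
t: 32.17
tool_pos: [0.5955, -0.0019, 0.0855]
orientation: [-0.754, -3.05, -0.002]
force: [0.2, 5.7, 1.7]
opening: 0.0135
```

```bash
python3 st.py
```

```text
t 32.17 turn 50.5 pos [ 0.5955 -0.0019  0.0855] F [0.16 5.67 1.73] wt [ 1.224 -0.064  0.129] open 0.0135
```

>>> carry_out(commands=[[[0,0,0,1],[0,0,0,1],[0,0,0,1],[0,0,0,0.5],[0,0,0,0],[0,0,0,0]]])

```text
t: 32.67
tool_pos: [0.5956, -0.0018, 0.0855]
orientation: [-0.847, -3.025, -0.002]
force: [1.0, 7.1, 2.6]
opening: 0.0135
```

```bash
python3 st.py
```

```text
t 32.67 turn 53.99 pos [ 0.5956 -0.0018  0.0855] F [1.04 7.11 2.55] wt [ 1.331 -0.082  0.04 ] open 0.0135
```

>>> carry_out(commands=[[[0,0.04,0,1],[0,0,0,1],[0,0,0,1],[0,0,0,1],[0,0,0,0.5],[0,0,0,0.5],[0,0,0,0],[0,0,0,0]]])

```text
t: 33.33
tool_pos: [0.5957, -0.0017, 0.0855]
orientation: [-0.978, -2.985, -0.002]
force: [-0.9, 6.4, 2.0]
opening: 0.0136
```

```bash
python3 st.py
python3 - <<'E'
from ov import *
p=robot.camera_params('wrist');np.savez('w22.npz',**p)
snap('wrist','w22.png');im=snap('top','top22.png')
cv2.imwrite('pics/top22a.png',cv2.resize(im[140:260,270:380,::-1],None,fx=5,fy=5,interpolation=cv2.INTER_CUBIC))
im=snap('scene','s22.png')
cv2.imwrite('pics/s22a.png',cv2.resize(im[150:280,240:400,::-1],None,fx=4.5,fy=4.5,interpolation=cv2.INTER_CUBIC))
E
```

```text
t 33.33 turn 58.99 pos [ 0.5957 -0.0017  0.0855] F [-0.92  6.4   1.96] wt [1.15  0.059 0.129] open 0.0136
```

View pics/w22.png

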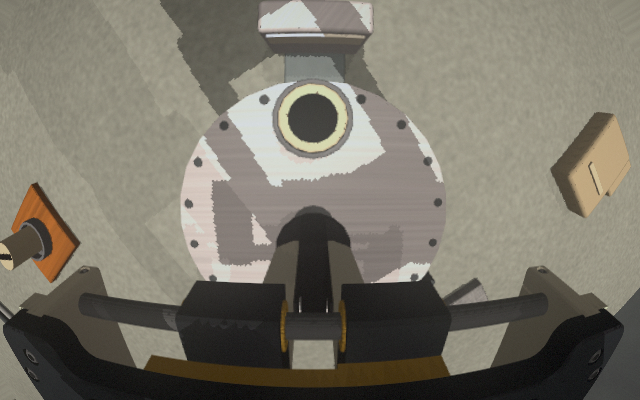

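View pics/top22a.png

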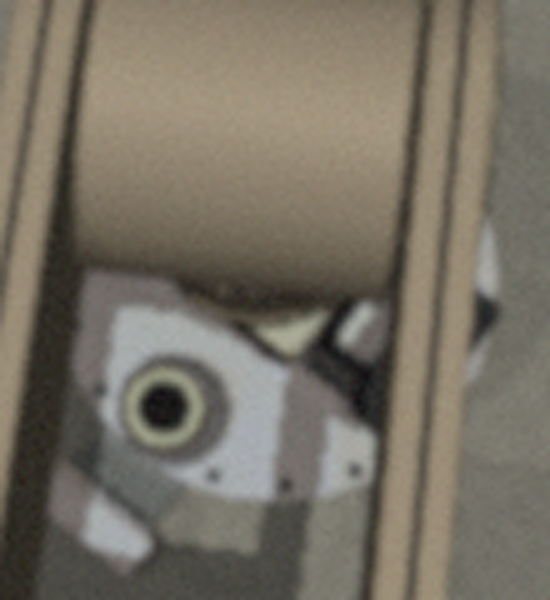

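View pics/s22a.png

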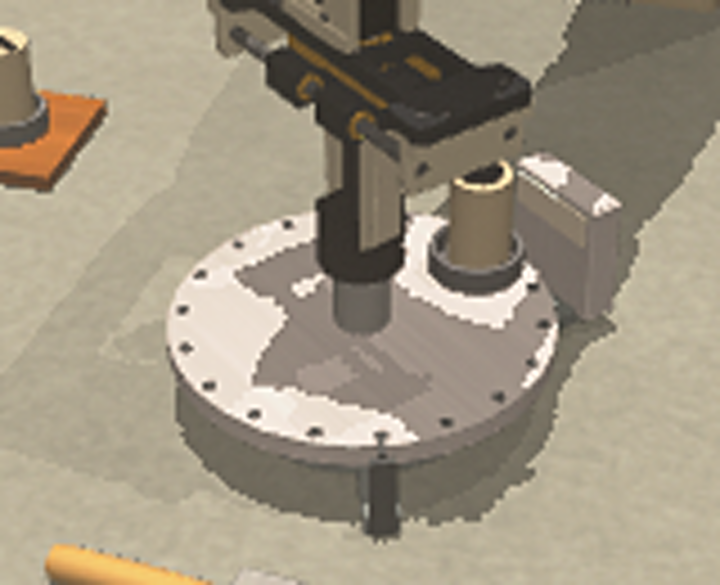

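>>> carry_out(commands=[[[0,0,0,0.5],[0,0,0,0.5],[0,0,0,0],[0,0,0,0],[0,0,0,0]]])

```text
t: 33.9
tool_pos: [0.5957, -0.0017, 0.0855]
orientation: [-1.004, -2.977, -0.002]
force: [0.8, 6.3, 1.8]
opening: 0.0134
```

```bash
python3 st.py
python3 - <<'E'
from ov import *
p=robot.camera_params('wrist');np.savez('w23.npz',**p)
im=snap('wrist','w23.png')[:,:,::-1].copy()
def dots(im,p):
    g=cv2.cvtColor(im,cv2.COLOR_BGR2GRAY); out=[]
    bw=(g<95).astype(np.uint8); n,l,st,ce=cv2.connectedComponentsWithStats(bw)
    for i in range(1,n):
        if 20<st[i,4]<120 and ce[i][1]<280:
            w=px2w('wrist',*ce[i],.05,p); out.append(w[:2])
    return np.array(out)
from scipy.optimize import least_squares
for nm in ('w18','w22','w23'):
    pp=dict(np.load(nm+'.npz')); d=dots(cv2.imread('pics/%s.png'%nm) if nm!='w23' else im,pp)
    c=np.array([.5952,-.0033]); r=np.hypot(*(d-c).T); d=d[abs(r-.1)<.006]
    def f(x):
        q=d-x[:2]; a=np.degrees(np.arctan2(q[:,1],q[:,0])); m=np.hypot(*q.T)
        e=(a-x[2]+10)%20-10
        return np.r_[m-x[3], np.radians(e)*.1]
    best=min((least_squares(f,[*c,a0,.1],loss='soft_l1',f_scale=.001) for a0 in (0,5,10,15)),key=lambda s:s.cost)
    print(nm,len(d),best.x.round(4),best.cost, 'phase mod 20',best.x[2]%20)
E
```

```text
t 33.9 turn 59.99 pos [ 0.5957 -0.0017  0.0855] F [0.85 6.32 1.81] wt [1.196 0.004 0.079] open 0.0134
w18 1 [ 0.5962 -0.017  15.      0.0998] 2.773337115513641e-19 phase mod 20 15.000023930164337
w22 9 [ 5.9640e-01 -3.2000e-03  2.3899e+01  1.0000e-01] 5.704634119588223e-07 phase mod 20 3.899002673779819
w23 9 [ 0.5963 -0.0032  2.9579  0.1   ] 4.957368760272662e-07 phase mod 20 2.957926329509552
```

Run:
```python
from ov import *
from scipy.optimize import least_squares
for nm in ('w18','w17','w13','w22','w23'):
    try: p=dict(np.load(nm+'.npz'))
    except Exception: continue
    g=cv2.cvtColor(cv2.imread('pics/%s.png'%nm),cv2.COLOR_BGR2GRAY)
    bh=cv2.morphologyEx(g,cv2.MORPH_BLACKHAT,np.ones((15,15),np.uint8))
    n,l,st,ce=cv2.connectedComponentsWithStats((bh>35).astype(np.uint8))
    d=np.array([px2w('wrist',*ce[i],.05,p)[:2] for i in range(1,n) if 6<st[i,4]<120])
    c=np.array([.5955,-.0033]); r=np.hypot(*(d-c).T); d=d[abs(r-.1)<.005]
    def f(x):
        q=d-x[:2]; a=np.degrees(np.arctan2(q[:,1],q[:,0])); e=(a-x[2]+10)%20-10
        return np.r_[np.hypot(*q.T)-.1, np.radians(e)*.1]
    b=min((least_squares(f,[*c,a0],loss='soft_l1',f_scale=.0007) for a0 in (0,5,10,15)),key=lambda s:s.cost)
    print(nm,len(d),b.x.round(4),b.x[2]%20,(abs(f(b.x)).reshape(2,-1)*1e3).round(1).tolist())
```

```text
w18 16 [ 0.5966 -0.003   2.9733] 2.9732896454355533 [[0.1, 0.2, 0.2, 0.1, 0.0, 0.1, 0.3, 0.1, 0.1, 0.1, 0.4, 0.1, 0.2, 0.0, 0.4, 0.5], [0.1, 0.1, 0.2, 0.2, 0.1, 0.1, 0.1, 0.2, 0.1, 0.1, 0.0, 0.1, 0.1, 0.1, 0.1, 0.2]]
w13 11 [ 5.9710e-01 -2.9000e-03  3.0633e+00] 3.0633080222158977 [[0.2, 0.0, 0.2, 0.1, 0.4, 0.0, 0.4, 0.3, 0.5, 0.1, 0.2], [0.3, 0.3, 0.0, 0.1, 0.1, 0.0, 0.3, 0.0, 0.2, 0.2, 0.2]]
w22 14 [ 5.963e-01 -2.900e-03  3.946e+00] 3.9460176760758787 [[2.7, 0.0, 0.1, 0.0, 0.0, 0.2, 0.1, 0.1, 0.1, 0.3, 0.2, 1.3, 0.1, 0.1], [0.7, 0.0, 0.1, 0.2, 0.0, 0.1, 0.2, 0.3, 0.1, 0.1, 0.0, 14.4, 0.2, 0.4]]
w23 14 [ 0.5963 -0.003   2.9474] 2.947398451784645 [[0.1, 2.7, 0.1, 0.2, 0.0, 0.1, 0.1, 0.1, 0.1, 0.2, 0.3, 3.4, 0.1, 0.1], [0.0, 0.8, 0.2, 0.1, 0.0, 0.0, 0.3, 0.1, 0.2, 0.1, 0.2, 14.0, 0.1, 0.3]]
```

The dot fit gives the plate at 60.0°: phase 2.97° at home and 2.95° now, three pitches on. I'll hold briefly, take a last look and hand in.

>>> carry_out(commands=[[[0,0,0,0],[0,0,0,0],[0,0,0,0],[0,0,0,0],[0,0,0,0],[0,0,0,0]]])

```text
t: 34.45
tool_pos: [0.5957, -0.0017, 0.0855]
orientation: [-1.004, -2.977, -0.002]
force: [0.7, 6.9, 1.3]
opening: 0.0137
```

```bash
python3 st.py; python3 -c "
from h import *
snap('scene','s24.png')"
```

```text
t 34.45 turn 59.99 pos [ 0.5957 -0.0017  0.0855] F [0.75 6.89 1.29] wt [ 1.189 -0.037  0.137] open 0.0137
```

View pics/s24.png

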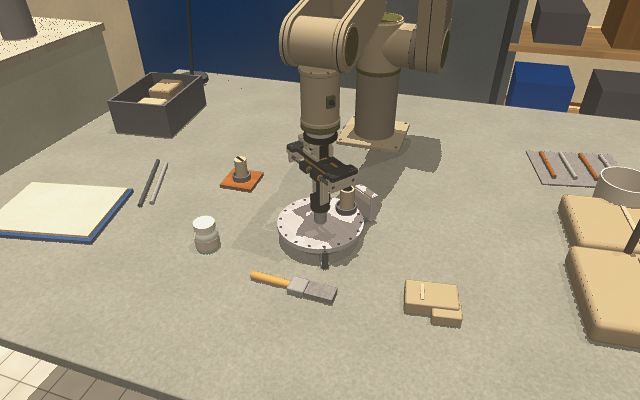

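The last view shows the bar core in the reject nest at (241,168) and the round core on the plate by the light bar at (347,198). The gripper is on the knob, and the fragment, jar and brush are where they started.

```bash
python3 -c "
from h import *
print(robot.close_job())"
```

```text
the job is handed in; nothing more can be done
None
```

I put the round-tag core in the plate nest and the bar-tag core in the reject nest. Then I turned the knob clockwise to the third click and handed in at about 34.5 s, still gripping it at 50 N.

**Last checks**
- **Plate angle:** the tool had turned 59.99°. The rim dots, fitted in wrist pictures before and after, put the plate at 60.0° (third click is 60°), with no sign of overshoot. The position stayed the same over a further half-second hold.
- **Clicks:** the wrist torque ranged from about 0.04 to 0.17 N m along the turn, broadly matching the described spring and ripple. Readings were noisy, up to about 0.05 N m, so the angle rests mainly on the tool pose and the dots.
- **Scene:** the last picture shows both cores upright in their nests, with the fragment, jar and brush unmoved.

**What failed or disagreed**
- **Missed grasp:** my first try on the bar core closed on nothing. The core did not move, and the second try held.
- **Fingertip position:** the pictures showed the fingertips about 15–20 mm behind the reported TCP, not 14 mm ahead as `robot.finger_overhang` says. I worked from the pictures after that. The round core had been picked up before I knew this, so it was held only near its top edge, but it was placed cleanly.
- **Side load:** about 7 N of sideways force remains on the knob, because the grip is slightly off-centre.

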